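# Load the vial rack from the medicine drawer

## Robot

A 7-joint arm with a two-finger parallel gripper is mounted at the origin on the work surface. World frame = base frame: x ahead of the robot, y to its left, z up, the work surface at z = 0. Lengths are in m, angles in rad, forces in N, time in s.
With the tool pointing down it reaches from about 0.425 to 0.925 m from the base axis. Payload 6.8 kg.
Tool frame: the origin (TCP) lies on the centre line of the jaws, within the pads' length; the fingertips stand 19 mm ahead of it and the grasp point (between the pads) is the TCP (tcp_to_tips is the distance from the TCP to the fingertips, in m); x points along the fingers, y is the direction in which the jaws open and shut, and the axes are right-handed (so a half turn about x gives the same grasp; the last joint's range is limited). The gripper opens to 85 mm and grips with 20 to 120 N. Pads are 22 mm wide; open, the fingers measure 114 mm over their backs; the gripper's body (76 mm by 85 mm) begins 54 mm behind the grasp point. The pads swing forward as they close: fully open they stand 13 mm farther back than shut.
Start: joints at [1.173, 0.477, 0.022, 1.555, -0.011, 1.109, -0.083], TCP at [0.193, -0.647, 0.25] pointing down, gripper open.
Joint ranges: [-2.96, 2.96], [-0.34, 2.1], [-1.41, 1.46], [0.24, 2.44], [-1.37, 4.51], [0.17, 1.92], [-2.96, 2.96]. Speed limits (rad/s): [2.39, 2.39, 3.14, 3.14, 3.14, 3.14, 3.14].

## Interface

Orientations are given as a unit quaternion [w, x, y, z].
In Python, from station import get_obs, read_camera, hand_in, spot_in, cut_out, tcp_to_tips gives the robot as it stands.
- The arm moves only by the shell command python3 -m jog 'ROWS' [FORCE]. ROWS is JSON, a list of rows, each an object of numbers: "gripper": the closure, from 0 (fully open) to 1 (shut); "dx", "dy", "dz": the shift along the world's x, y, z in m; "rx", "ry", "rz": the turn, a rotation vector about the world's x, y, z in degrees. In form: [{"gripper": .., "dx": .., "dy": .., "dz": .., "rx": .., "ry": .., "rz": ..}, ...]. A call has 1 to 10 rows; each row is the pose to reach, as a shift and turn from the pose commanded when the call began; what a row does not reach only later rows make up. A row lasts 1/10 s, in which the tool goes at most 50 mm and 8.59 degrees, less where a joint would pass 70% of its speed; a pose out of reach is approached as far as the arm can. A call with a gripper value outside its range is refused whole. The fingers move at their own pace and stop on an object; FORCE is the grip in N (left out, the last holds). Time passes only in rows, so rows that repeat a pose let the fingers close. It gives the time, the measured TCP pose, the force and the opening at its end, in the units of the state.
- get_obs(): the state, without advancing time (a new reading comes with each control period).
- read_camera(name): name is "side" or "top"; returns a dict with "pixels" (480x640x3 uint8, blue, green, red), "range_z" (480x640 float32, m along the optical axis (not along the pixel's ray), 0 where there is no reading), "camera_matrix" (3x3 intrinsics, pixels), "D" ([k1, k2, p1, p2, k3] as OpenCV has them; the pictures are not rectified), "cam_to_world" (4x4, takes a point from camera to world coordinates). Camera axes: x right, y down, z forward; pixel columns grow to the right and rows downward; lengths in m; the calibration is good to about 2 mm. A picture is of the moment at which its call begins.
- hand_in(): hands the job in, once; it reports no verdict.
Trained networks look in the newest picture that a camera, given by its name, has taken for a name from the list of things; names that differ only in an ending like _2 or _b are one class to them, and where a whole thing is asked for, a point or a joint stands for the part that bears it (a point fixed in the world has none). Each returns a list of dicts, best first, with "conf" (0 to 1); they miss things now and then, are a little off and sometimes report something else, mostly with a low value. They report only what shows in the picture. A call takes as long as a camera call.
- spot_in(camera, label): "box" ([centre column, centre row, width, height] in pixels, round what is visible of it).
- cut_out(camera, label): "mask" (480x640 bool, what is visible of it) and "box" ([centre column, centre row, width, height] in pixels, round what is visible of it).
The state is a dict: "t": time; "q": joint angles; "joint_vel": joint speeds; "joint_torque": joint torques, N m; "eef_pos": TCP position; "tool_rot": TCP orientation; "contact_force": force on the tool from outside, world axes, zero at the start; "torque": the same for the moment, N m; "gripper_width": opening from 0.0 (shut) to 1.0 (fully open).
Only numpy, scipy, OpenCV 4.12 (cv2) and the standard library are available. Lean on these libraries where they do the work, as an engineer would, in place of code of your own. Each camera call takes 0.05 s, during which the arm holds its last target. There are 200 camera calls.

## Task

Pull the drawer open, take out every capped amber vial in it and load each upright into a place of its own in the spring-gate rack: press the gate back while you lower the vial to the base plate, then let go so that the gate holds it against the two posts. Leave the carton and the tin in the drawer, push the drawer fully shut, and do not disturb the other things on the desk.

Things in the scene. Friction and masses are not known exactly. Their poses are not given: they have to be found in the camera images.
- cabinet: Fixed low grey unit on the desk with one drawer: 220 mm deep (x), 300 mm wide (y), 110 mm high, a closed notebook on top (11 mm thick, at the back). Origin at the centre of its underside; its -x axis points out of its front, the way the drawer opens. Its position and yaw vary.
- drawer (a joint): How far the drawer is pulled out, m: 0 shut, 0.165 fully out (then its whole inside, 146 mm by 260 mm, lies in front of the cabinet, its back end 19 mm clear). Slides with about 1 N of friction plus slight damping and stays where it is left. May start ajar by up to 10 mm.
- drawer_handle (a point): Middle of the drawer's handle, a level round bar 10 mm thick and 100 mm long (along the cabinet's y), 35 mm in front of the drawer's front panel and 76 mm above the desk. The panel is 16 mm thick, its top 96 mm above the desk. Moves with the drawer; axes as the cabinet's.
- drawer_floor (a point): Centre of the drawer's inner floor, 20 mm above the desk; moves with the drawer, axes as the cabinet's. The floor reaches 73 mm either way along x and 130 mm either way along y. Side and back walls rise 39 mm above it; the front panel rises 76 mm above it.
- rack: Fixed aluminium vial rack, four places in a row along its y, 84 mm apart. Base plate 150 (x) x 316 (y) mm, 12 mm thick. Each place has two steel posts on its +x side and a taller spring gate on its -x side; low black guide blocks (20 mm above the plate) stand 64 to 88 mm to -x of the seats. Origin at the underside, below the middle of the line of seats. Position and yaw vary.
- seat0 (a point): Seat point of place 0, on the base plate's top (12 mm above the desk): where the centre of the foot of a held vial lies when it touches both posts. Axes as the rack's. The posts: 8 mm diameter, 22 mm tall above the plate, centres 20.5 mm to +x and 16 mm either side. Places run 0 to 3 towards the rack's +y.
- seat1 (a point): Seat point of place 1, on the base plate's top (12 mm above the desk): where the centre of the foot of a held vial lies when it touches both posts. Axes as the rack's. The posts: 8 mm diameter, 22 mm tall above the plate, centres 20.5 mm to +x and 16 mm either side. Places run 0 to 3 towards the rack's +y.
- seat2 (a point): Seat point of place 2, on the base plate's top (12 mm above the desk): where the centre of the foot of a held vial lies when it touches both posts. Axes as the rack's. The posts: 8 mm diameter, 22 mm tall above the plate, centres 20.5 mm to +x and 16 mm either side. Places run 0 to 3 towards the rack's +y.
- seat3 (a point): Seat point of place 3, on the base plate's top (12 mm above the desk): where the centre of the foot of a held vial lies when it touches both posts. Axes as the rack's. The posts: 8 mm diameter, 22 mm tall above the plate, centres 20.5 mm to +x and 16 mm either side. Places run 0 to 3 towards the rack's +y.
- gate0 (a joint): Spring gate 0, an upright steel plate 30 mm wide, top 44 mm above the base plate (22 mm over the posts). Value: how far it is pressed back to the rack's -x, m: 0 at rest, its face then 12 mm to -x of the seat point (10 mm too narrow for a vial), 0.010 on a held vial, at most 0.030. Pushes back with 2 N at 0, 4 N at 0.010, 6 N at 0.020. A vial moved to -x just above the posts presses it back.
- gate1 (a joint): Spring gate 1, an upright steel plate 30 mm wide, top 44 mm above the base plate (22 mm over the posts). Value: how far it is pressed back to the rack's -x, m: 0 at rest, its face then 12 mm to -x of the seat point (10 mm too narrow for a vial), 0.010 on a held vial, at most 0.030. Pushes back with 2 N at 0, 4 N at 0.010, 6 N at 0.020. A vial moved to -x just above the posts presses it back.
- gate2 (a joint): Spring gate 2, an upright steel plate 30 mm wide, top 44 mm above the base plate (22 mm over the posts). Value: how far it is pressed back to the rack's -x, m: 0 at rest, its face then 12 mm to -x of the seat point (10 mm too narrow for a vial), 0.010 on a held vial, at most 0.030. Pushes back with 2 N at 0, 4 N at 0.010, 6 N at 0.020. A vial moved to -x just above the posts presses it back.
- gate3 (a joint): Spring gate 3, an upright steel plate 30 mm wide, top 44 mm above the base plate (22 mm over the posts). Value: how far it is pressed back to the rack's -x, m: 0 at rest, its face then 12 mm to -x of the seat point (10 mm too narrow for a vial), 0.010 on a held vial, at most 0.030. Pushes back with 2 N at 0, 4 N at 0.010, 6 N at 0.020. A vial moved to -x just above the posts presses it back.
- vialA: One of three or four identical capped amber glass vials (absent ones read None). Round: body 44 mm diameter and straight up to 46 mm above the foot, then a neck of 24 mm, then a plain grey metal cap 31 mm diameter from 52 mm to 70 mm (the top). About 0.12 kg. Origin at the centre of its underside, z up along it. Starts upright in the drawer, which is shut.
- vialB: One of three or four identical capped amber glass vials (absent ones read None). Round: body 44 mm diameter and straight up to 46 mm above the foot, then a neck of 24 mm, then a plain grey metal cap 31 mm diameter from 52 mm to 70 mm (the top). About 0.12 kg. Origin at the centre of its underside, z up along it. Starts upright in the drawer, which is shut.
- vialC: One of three or four identical capped amber glass vials (absent ones read None). Round: body 44 mm diameter and straight up to 46 mm above the foot, then a neck of 24 mm, then a plain grey metal cap 31 mm diameter from 52 mm to 70 mm (the top). About 0.12 kg. Origin at the centre of its underside, z up along it. Starts upright in the drawer, which is shut.
- vialD: One of three or four identical capped amber glass vials (absent ones read None). Round: body 44 mm diameter and straight up to 46 mm above the foot, then a neck of 24 mm, then a plain grey metal cap 31 mm diameter from 52 mm to 70 mm (the top). About 0.12 kg. Origin at the centre of its underside, z up along it. Starts upright in the drawer, which is shut.
- carton: Plain cardboard medicine carton, 40 x 55 x 38 mm high, in the drawer; stays there. Origin at the centre of its underside.
- tin: Round flat steel tin, 48 mm diameter, 22 mm high, in the drawer; stays there. Origin at the centre of its underside.
- pencup: Black pen cup on the desk, 72 mm diameter, 95 mm high; bystander, behind the rack. Origin under its centre.
- gelbottle: Clear plastic bottle on the desk, 60 mm diameter, 150 mm high; bystander, behind the rack. Origin under its centre.
- dish: Open steel instrument dish on the desk, 90 x 160 mm, 25 mm high, with a syringe lying in it; bystander. Origin under its centre.
- taperoll: Roll of tape lying on the desk between robot and rack, 64 mm diameter, 24 mm high; bystander. Origin under its centre.

How it is judged:
On the way, in this order (a step that is already met when the one before it is completed fails the run):
1. the drawer has been pulled well open (more than 120 mm) (value of joint drawer above 0.12 m), for 0.2 s.
2. every vial stands on the base plate of a place of its own, held against the posts by its gate (((horizontal distance between vialA and seat0 below 0.006 m and z of vialA in the frame of seat0 between -0.003 and 0.004 m and angle between vialA's own z axis and vertical below 0.1 rad and value of joint gate0 between 0.006 and 0.014 m) or (horizontal distance between vialA and seat1 below 0.006 m and z of vialA in the frame of seat1 between -0.003 and 0.004 m and angle between vialA's own z axis and vertical below 0.1 rad and value of joint gate1 between 0.006 and 0.014 m) or (horizontal distance between vialA and seat2 below 0.006 m and z of vialA in the frame of seat2 between -0.003 and 0.004 m and angle between vialA's own z axis and vertical below 0.1 rad and value of joint gate2 between 0.006 and 0.014 m) or (horizontal distance between vialA and seat3 below 0.006 m and z of vialA in the frame of seat3 between -0.003 and 0.004 m and angle between vialA's own z axis and vertical below 0.1 rad and value of joint gate3 between 0.006 and 0.014 m)) and ((horizontal distance between vialB and seat0 below 0.006 m and z of vialB in the frame of seat0 between -0.003 and 0.004 m and angle between vialB's own z axis and vertical below 0.1 rad and value of joint gate0 between 0.006 and 0.014 m) or (horizontal distance between vialB and seat1 below 0.006 m and z of vialB in the frame of seat1 between -0.003 and 0.004 m and angle between vialB's own z axis and vertical below 0.1 rad and value of joint gate1 between 0.006 and 0.014 m) or (horizontal distance between vialB and seat2 below 0.006 m and z of vialB in the frame of seat2 between -0.003 and 0.004 m and angle between vialB's own z axis and vertical below 0.1 rad and value of joint gate2 between 0.006 and 0.014 m) or (horizontal distance between vialB and seat3 below 0.006 m and z of vialB in the frame of seat3 between -0.003 and 0.004 m and angle between vialB's own z axis and vertical below 0.1 rad and value of joint gate3 between 0.006 and 0.014 m)) and ((horizontal distance between vialC and seat0 below 0.006 m and z of vialC in the frame of seat0 between -0.003 and 0.004 m and angle between vialC's own z axis and vertical below 0.1 rad and value of joint gate0 between 0.006 and 0.014 m) or (horizontal distance between vialC and seat1 below 0.006 m and z of vialC in the frame of seat1 between -0.003 and 0.004 m and angle between vialC's own z axis and vertical below 0.1 rad and value of joint gate1 between 0.006 and 0.014 m) or (horizontal distance between vialC and seat2 below 0.006 m and z of vialC in the frame of seat2 between -0.003 and 0.004 m and angle between vialC's own z axis and vertical below 0.1 rad and value of joint gate2 between 0.006 and 0.014 m) or (horizontal distance between vialC and seat3 below 0.006 m and z of vialC in the frame of seat3 between -0.003 and 0.004 m and angle between vialC's own z axis and vertical below 0.1 rad and value of joint gate3 between 0.006 and 0.014 m)) and ((horizontal distance between vialD and seat0 below 0.006 m and z of vialD in the frame of seat0 between -0.003 and 0.004 m and angle between vialD's own z axis and vertical below 0.1 rad and value of joint gate0 between 0.006 and 0.014 m) or (horizontal distance between vialD and seat1 below 0.006 m and z of vialD in the frame of seat1 between -0.003 and 0.004 m and angle between vialD's own z axis and vertical below 0.1 rad and value of joint gate1 between 0.006 and 0.014 m) or (horizontal distance between vialD and seat2 below 0.006 m and z of vialD in the frame of seat2 between -0.003 and 0.004 m and angle between vialD's own z axis and vertical below 0.1 rad and value of joint gate2 between 0.006 and 0.014 m) or (horizontal distance between vialD and seat3 below 0.006 m and z of vialD in the frame of seat3 between -0.003 and 0.004 m and angle between vialD's own z axis and vertical below 0.1 rad and value of joint gate3 between 0.006 and 0.014 m))), for 0.2 s.
At the end, for the whole second after the job is handed in: Every vial present stands upright (within 0.1 rad) and still in a rack place of its own, its foot on the base plate (-3 to +4 mm) and within 6 mm of the seat point, with that place's gate resting on it (gate joint 0.006 to 0.014); the drawer is shut (under 10 mm) with carton and tin still inside it (all of step 2 and value of joint drawer below 0.01 m and linear speed of each of vialA, vialB, vialC, vialD below 0.02 m/s and x of carton in the frame of drawer_floor between -0.08 and 0.08 m and y of carton in the frame of drawer_floor between -0.135 and 0.135 m and z of carton in the frame of drawer_floor between -0.01 and 0.06 m and x of tin in the frame of drawer_floor between -0.08 and 0.08 m and y of tin in the frame of drawer_floor between -0.135 and 0.135 m and z of tin in the frame of drawer_floor between -0.01 and 0.06 m); the robot touches nothing.
It fails at once if a thing standing by on the desk (pen cup, gel bottle, dish, tape roll) is pushed more than 40 mm (distance of any of pencup, gelbottle, dish, taperoll from where it was at the start of the episode above 0.04 m).
Of vialA, vialB, vialC, vialD only 3 to 4 are there at a start; the rules pass over those that are not, and their reading is None.
At some moment in a run one of vialA, vialB, vialC, vialD may be knocked a few centimetres aside while the robot is not near it.
It also fails if it takes over 210 s, if anything falls off the work surface, if the arm or the gripper's body presses on something with over 40 N, if the wrist force passes 120 N, or if a joint passes its speed limit or range.

## Working session

There is one attempt and no reset: what is moved stays moved. The work goes in short steps, Python scripts to look and compute and a shell command to move; the robot and the scene stay as the last step left them, time stands still between calls to the robot, and variables do not carry over. Pictures are saved under pics/ and viewed, about 12 in all and at most 16, crops included, and the job is handed in when it is done.

```bash
mkdir -p pics
cat > h.py <<'E'
import numpy as np, cv2
from station import *
def pts(c):
    h,w=c["range_z"].shape
    u,v=np.meshgrid(np.arange(w),np.arange(h))
    p=cv2.undistortPoints(np.stack([u,v],-1).reshape(-1,1,2).astype(np.float64),c["camera_matrix"],c["D"]).reshape(h,w,2)
    z=c["range_z"]
    P=np.stack([p[...,0]*z,p[...,1]*z,z],-1)
    T=c["cam_to_world"]
    W=P@T[:3,:3].T+T[:3,3]
    W[z<=0]=np.nan
    return W
E
python3 - <<'E'
from h import *
o=get_obs(); print({k:np.round(v,3) for k,v in o.items()}, tcp_to_tips)
for n in("top","side"):
    c=read_camera(n); cv2.imwrite(f"pics/{n}0.png",c["pixels"]); W=pts(c); np.save(f"/tmp/{n}.npy",W)
    print(n,np.round(c["cam_to_world"],3).tolist())
    for l in("cabinet","drawer_handle","rack","gate0","pencup","gelbottle","dish","taperoll","vialA"):
        for d in cut_out(n,l)[:2]:
            q=W[d["mask"]]; print(l,round(d["conf"],2),np.round(d["box"]),np.round(np.nanmedian(q,0),3),np.round(np.nanpercentile(q,[2,98],axis=0),3).tolist())
E
```

```text
{'t': np.float64(0.0), 'q': array([ 1.173,  0.478,  0.022,  1.556, -0.012,  1.109, -0.083]), 'joint_vel': array([ 0.001, -0.   , -0.   , -0.   , -0.003,  0.001, -0.   ]), 'joint_torque': array([-0.0000e+00, -5.9644e+01,  1.6080e+00, -2.8119e+01,  1.2000e-02,
        9.0000e-03, -0.0000e+00]), 'eef_pos': array([ 0.193, -0.646,  0.249]), 'tool_rot': array([-0.101, -0.7  , -0.103,  0.7  ]), 'contact_force': array([0.107, 0.241, 0.392]), 'torque': array([-0.041, -0.025, -0.003]), 'gripper_width': np.float64(1.001)} 0.019
top [[0.024, -0.994, 0.11, 0.487], [-1.0, -0.023, 0.013, -0.059], [-0.01, -0.11, -0.994, 0.877], [0.0, 0.0, 0.0, 1.0]]
cabinet 0.67 [191. 155. 177. 156.] [0.733 0.188 0.111] [[0.625, 0.047, 0.021], [0.86, 0.339, 0.124]]
drawer_handle 0.64 [189. 215. 162.  40.] [0.627 0.195 0.081] [[0.587, 0.051, 0.008], [0.661, 0.337, 0.099]]
rack 0.63 [417. 283. 163.  85.] [ 0.498 -0.244  0.014] [[0.427, -0.395, 0.01], [0.57, -0.094, 0.036]]
gate0 0.64 [440. 287.  16.  27.] [ 0.502 -0.286  0.029] [[0.468, -0.299, 0.012], [0.512, -0.274, 0.058]]
gate0 0.63 [486. 294.  18.  24.] [ 0.489 -
[... 1385 characters left out ...]
53 -0.068  0.071] [[0.729, -0.176, 0.008], [0.816, -0.048, 0.131]]
pencup 0.6 [219. 330. 104. 163.] [0.623 0.24  0.071] [[0.584, 0.063, 0.008], [0.639, 0.348, 0.096]]
gelbottle 0.7 [404. 181.  21.  22.] [ 0.498 -0.365  0.025] [[0.455, -0.425, -0.004], [0.506, -0.352, 0.053]]
gelbottle 0.66 [270. 181.  32.  70.] [ 0.742 -0.186  0.068] [[0.721, -0.306, -0.003], [0.817, -0.173, 0.147]]
dish 0.63 [316. 180.  62.  48.] [ 0.705 -0.349  0.005] [[0.65, -0.434, -0.003], [0.742, -0.271, 0.023]]
taperoll 0.8 [446. 277.  34.  28.] [ 0.328 -0.078  0.018] [[0.299, -0.117, -0.001], [0.357, -0.058, 0.024]]
taperoll 0.26 [220. 332. 110. 164.] [0.623 0.24  0.07 ] [[0.584, 0.063, 0.008], [0.638, 0.348, 0.096]]
```

Run:
```python
from h import *
a=cv2.imread("pics/top0.png"); cv2.imwrite("pics/top0c.png",cv2.resize(a[60:420,80:560],(800,600)))
T=np.load("/tmp/top.npy")
# cabinet front top edge / top face
def rect(m,name):
    r=cv2.minAreaRect(T[m][:,:2].astype(np.float32)); print(name,np.round(r[0],4),np.round(r[1],4),round(r[2],2),m.sum())
x,y,z=T[...,0],T[...,1],T[...,2]
rect((z>.104)&(z<.115)&(x>.55)&(y>0.02)&(y<.4),"cabtop")
rect((abs(z-.094)<.006)&(x>.55)&(x<.66)&(y>0.02),"paneltop")
rect((abs(z-.078)<.007)&(x>.5)&(x<.64)&(y>0.0),"handle")
rect((abs(z-.013)<.005)&(x>.4)&(x<.6)&(y<-.06)&(y>-.42),"plate")
rect((z>.05)&(z<.062)&(x>.4)&(x<.55)&(y<-.06)&(y>-.42),"gatetops")
m=((z>.05)&(z<.062)&(x>.4)&(x<.55)&(y<-.06)&(y>-.42)).astype(np.uint8)
n,l=cv2.connectedComponents(m)
for i in range(1,n): print("gate",(l==i).sum(),np.round(T[l==i].mean(0),4),np.round(np.ptp(T[l==i],axis=0),4))
m=((z>.029)&(z<.037)&(x>.4)&(x<.6)&(y<-.06)&(y>-.42)).astype(np.uint8)
n,l=cv2.connectedComponents(m)
for i in range(1,n): print("blk/post",(l==i).sum(),np.round(T[l==i].mean(0),4),np.round(np.ptp(T[l==i],axis=0),4))
```

```text
cabtop [0.756  0.1966] [0.3011 0.2217] 89.88 14441
paneltop [0.6274 0.2987] [0.5041 0.0588] 89.47 1544
handle [0.5739 0.3   ] [0.5032 0.1305] 89.83 966
plate [ 0.4983 -0.2456] [0.3153 0.1504] 87.75 9974
gatetops [ 0.5095 -0.2453] [0.2787 0.0051] 88.03 142
gate 35 [ 0.5143 -0.1192  0.0568] [0.0038 0.0283 0.0071]
gate 36 [ 0.5109 -0.2032  0.0567] [0.0038 0.0298 0.0076]
gate 38 [ 0.5075 -0.2869  0.0563] [0.0039 0.0292 0.0099]
gate 33 [ 0.5056 -0.3713  0.0569] [0.0038 0.0273 0.009 ]
blk/post 13 [ 0.5492 -0.1056  0.0343] [0.006  0.006  0.0069]
blk/post 14 [ 0.5482 -0.1374  0.0347] [0.0061 0.006  0.0051]
blk/post 14 [ 0.5456 -0.1893  0.0342] [0.006 0.006 0.007]
blk/post 14 [ 0.5442 -0.2215  0.0346] [0.0059 0.0073 0.0056]
blk/post 16 [ 0.5424 -0.2729  0.0344] [0.0077 0.0066 0.008 ]
blk/post 15 [ 0.5409 -0.3051  0.0344] [0.006  0.0074 0.0064]
blk/post 16 [ 0.5391 -0.3576  0.0338] [0.0062 0.0073 0.007 ]
blk/post 17 [ 0.5377 -0.3875  0.0336] [0.0059 0.0093 0.0076]
blk/post 2 [ 0.5145 -0.1056  0.0328] [0.0019 0.0001 0.0012]
blk/post 25 [ 0.5026 -0.1197  0.031 ] [0.0175 0.0079 0.0042]
blk/post 2
[... 596 characters left out ...]
4849 -0.2031  0.0309] [0.0174 0.0116 0.0043]
blk/post 8 [ 0.4953 -0.2876  0.031 ] [0.002  0.0077 0.0031]
blk/post 8 [ 0.4892 -0.1187  0.0309] [0.0021 0.0096 0.0037]
blk/post 9 [ 0.4819 -0.1187  0.0313] [0.004  0.0095 0.0063]
blk/post 1 [ 0.4887 -0.281   0.0293] [0. 0. 0.]
blk/post 41 [ 0.476  -0.2867  0.0311] [0.0289 0.01   0.0047]
blk/post 16 [ 0.4714 -0.1189  0.0312] [0.0078 0.0099 0.0057]
blk/post 9 [ 0.4721 -0.2026  0.0306] [0.0021 0.0093 0.0035]
blk/post 283 [ 0.4525 -0.1182  0.0329] [0.0246 0.0429 0.0074]
blk/post 7 [ 0.4652 -0.2028  0.0315] [0.0038 0.0073 0.0033]
blk/post 281 [ 0.4489 -0.2013  0.033 ] [0.0244 0.0451 0.0078]
blk/post 284 [ 0.4472 -0.2859  0.0333] [0.0233 0.0433 0.0078]
```

View pics/top0c.png

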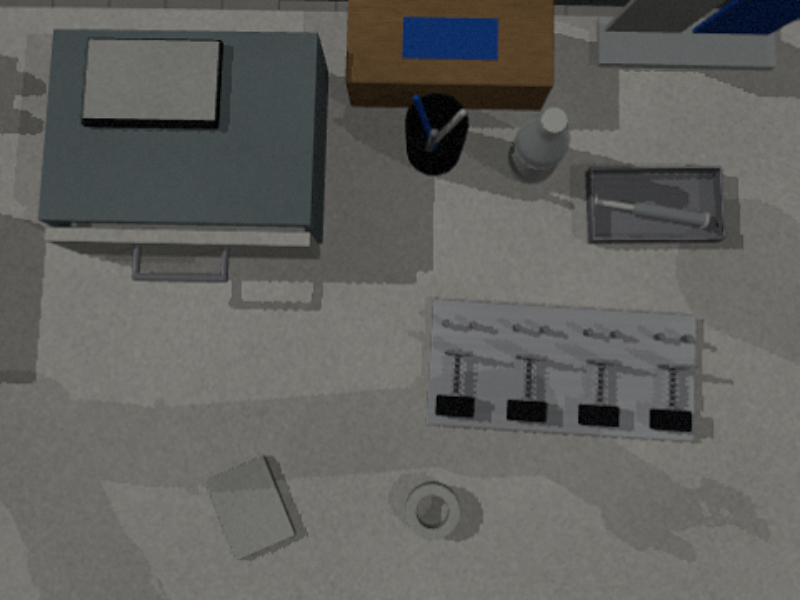

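Run:
```python
from h import *
from scipy.spatial.transform import Rotation as R
T=np.load("/tmp/top.npy"); o=get_obs()
print(np.round(R.from_quat(o["tool_rot"],scalar_first=True).as_matrix(),3))
print("handle",np.round(np.c_[T[224:230,185]],4).tolist()); print("handle col", np.round(T[218:230,190],4).tolist())
print("ends",np.round(T[227,[158,160,162,164,170,210,214,216,218]],3).tolist())
x,y,z=T[...,0],T[...,1],T[...,2]
m=(x>.25)&(x<.45)&(y>.03)&(y<.25)&(z>.01); print("box",m.sum(),np.percentile(T[m],[1,50,99],axis=0).round(3).tolist())
m=(x>.2)&(x<.6)&(z>.12); print("tall",m.sum())
S=np.load("/tmp/side.npy"); x,y,z=S[...,0],S[...,1],S[...,2]
m=(z>.068)&(z<.084)&(x>.57)&(x<.605)&(y>.1)&(y<.3); print("side handle",m.sum(),np.percentile(S[m],[2,50,98],axis=0).round(4).tolist())
m=(z>.068)&(z<.084)&(x>.605)&(x<.63)&(y>.1)&(y<.3); print("side panel",np.percentile(S[m],[2,50,98],axis=0).round(4).tolist())
```

```text
[[ 0.     0.286 -0.958]
 [-0.    -0.958 -0.286]
 [-1.     0.    -0.   ]]
handle [[0.5944, 0.2011, 0.0787], [0.5921, 0.2, 0.0818], [0.5902, 0.1999, 0.0819], [0.5882, 0.1994, 0.083], [0.5868, 0.2007, 0.0785], [0.5941, 0.2249, 0.0038]]
handle col [[0.6174, 0.2167, 0.0016], [0.6155, 0.2171, -0.0001], [0.6133, 0.2167, 0.0007], [0.6112, 0.2165, 0.0009], [nan, nan, nan], [0.6072, 0.2165, 0.0003], [0.5944, 0.1914, 0.0797], [0.5926, 0.1914, 0.0794], [0.5903, 0.1902, 0.0828], [0.5886, 0.1905, 0.0815], [0.5868, 0.1907, 0.0805], [0.5853, 0.1916, 0.0774]]
ends [[0.598, 0.283, -0.001], [0.587, 0.247, 0.08], [0.588, 0.244, 0.08], [0.587, 0.239, 0.083], [0.588, 0.228, 0.081], [0.589, 0.153, 0.083], [0.59, 0.146, 0.08], [0.59, 0.142, 0.082], [0.6, 0.158, 0.003]]
box 1941 [[0.276, 0.072, 0.01], [0.33, 0.119, 0.013], [0.383, 0.167, 0.016]]
tall 2515
side handle 440 [[0.5818, 0.1499, 0.0726], [0.586, 0.2085, 0.0778], [0.6036, 0.2544, 0.0806]]
side panel [[0.6072, 0.1071, 0.0682], [0.6225, 0.2156, 0.0767], [0.6244, 0.2965, 0.0837]]
```

```bash
python3 -m jog '[{"dx":0.2,"dy":0.425,"rz":36.7,"gripper":0.7},{"dx":0.2,"dy":0.425,"rz":36.7,"gripper":0.7},{"dx":0.2,"dy":0.425,"rz":36.7,"gripper":0.7},{"dx":0.2,"dy":0.425,"rz":36.7,"gripper":0.7},{"dx":0.2,"dy":0.425,"rz":36.7,"gripper":0.7},{"dx":0.2,"dy":0.425,"rz":36.7,"gripper":0.7},{"dx":0.2,"dy":0.425,"rz":36.7,"gripper":0.7},{"dx":0.2,"dy":0.425,"rz":36.7,"gripper":0.7},{"dx":0.2,"dy":0.425,"rz":36.7,"gripper":0.7},{"dx":0.2,"dy":0.425,"rz":36.7,"gripper":0.7}]' 30
python3 -m jog '[{"dx":0.196,"dy":0.418,"rz":36.7,"gripper":0.7},{"dx":0.196,"dy":0.418,"rz":36.7,"gripper":0.7},{"dx":0.196,"dy":0.418,"rz":36.7,"gripper":0.7},{"dx":0.196,"dy":0.418,"rz":36.7,"gripper":0.7},{"dx":0.196,"dy":0.418,"rz":36.7,"gripper":0.7},{"dx":0.196,"dy":0.418,"rz":36.7,"gripper":0.7},{"dx":0.196,"dy":0.418,"rz":36.7,"gripper":0.7},{"dx":0.196,"dy":0.418,"rz":36.7,"gripper":0.7},{"dx":0.196,"dy":0.418,"rz":36.7,"gripper":0.7},{"dx":0.196,"dy":0.418,"rz":36.7,"gripper":0.7}]'
python3 -c "
from h import *
from scipy.spatial.transform import Rotation as R
o=get_obs();print(np.round(R.from_quat(o['tool_rot'],scalar_first=True).as_matrix(),3),o['q'])"
```

```text
[[ 0.     0.286 -0.958]
 [-0.    -0.958 -0.286]
 [-1.     0.    -0.   ]] [ 1.17291884  0.47695688  0.02240541  1.55541616 -0.01149265  1.10930765
 -0.08315413]$[0]: bad value
$[0]: bad value
```

```bash
python3 -m jog '[{"gripper":0.7,"dx":0,"dy":0.04,"dz":0,"rx":0,"ry":0,"rz":0}]' 30; python3 -m jog '[{"gripper":0.7,"dx":0.02,"dy":0.08,"dz":0,"rx":0,"ry":0,"rz":8},{"gripper":0.7,"dx":0.2,"dy":0.4,"dz":0,"rx":0,"ry":0,"rz":30}]'; python3 -m jog --help | head -30
```

```text
t: 1.1
eef_pos: [0.192, -0.6097, 0.2497]
tool_rot: [-0.102, -0.7, -0.1, 0.7]
contact_force: [-0.1, -0.2, -0.7]
gripper_width: 0.85
t: 1.3
eef_pos: [0.2268, -0.513, 0.2501]
tool_rot: [-0.203, -0.677, -0.203, 0.678]
contact_force: [1.5, -0.4, 0.8]
gripper_width: 0.515invalid input: not JSON, or not a number
```

```bash
python3 -m jog '[{"gripper":0.7,"dx":0.2,"dy":0.37,"dz":0,"rx":0,"ry":0,"rz":30},{"gripper":0.7,"dx":0.2,"dy":0.37,"dz":0,"rx":0,"ry":0,"rz":30},{"gripper":0.7,"dx":0.2,"dy":0.37,"dz":0,"rx":0,"ry":0,"rz":30},{"gripper":0.7,"dx":0.2,"dy":0.37,"dz":0,"rx":0,"ry":0,"rz":30},{"gripper":0.7,"dx":0.2,"dy":0.37,"dz":0,"rx":0,"ry":0,"rz":30},{"gripper":0.7,"dx":0.2,"dy":0.37,"dz":0,"rx":0,"ry":0,"rz":30},{"gripper":0.7,"dx":0.2,"dy":0.37,"dz":0,"rx":0,"ry":0,"rz":30},{"gripper":0.7,"dx":0.2,"dy":0.37,"dz":0,"rx":0,"ry":0,"rz":30},{"gripper":0.7,"dx":0.2,"dy":0.37,"dz":0,"rx":0,"ry":0,"rz":30}]'
python3 -m jog '[{"gripper":0.7,"dx":0.16,"dy":0.34,"dz":0,"rx":0,"ry":0,"rz":26},{"gripper":0.7,"dx":0.16,"dy":0.34,"dz":0,"rx":0,"ry":0,"rz":26},{"gripper":0.7,"dx":0.16,"dy":0.34,"dz":0,"rx":0,"ry":0,"rz":26},{"gripper":0.7,"dx":0.16,"dy":0.34,"dz":0,"rx":0,"ry":0,"rz":26},{"gripper":0.7,"dx":0.16,"dy":0.34,"dz":0,"rx":0,"ry":0,"rz":26},{"gripper":0.7,"dx":0.16,"dy":0.34,"dz":0,"rx":0,"ry":0,"rz":26},{"gripper":0.7,"dx":0.16,"dy":0.34,"dz":0,"rx":0,"ry":0,"rz":26},{"gripper":0.7,"dx":0.16,"dy":0.34,"dz":0,"rx":0,"ry":0,"rz":26},{"gripper":0.7,"dx":0.16,"dy":0.34,"dz":0,"rx":0,"ry":0,"rz":26},{"gripper":0.7,"dx":0.16,"dy":0.34,"dz":0,"rx":0,"ry":0,"rz":26}]'
cat >> h.py <<'E'
def st():
    from scipy.spatial.transform import Rotation as R
    o=get_obs(); M=R.from_quat(o["tool_rot"],scalar_first=True).as_matrix()
    print("pos",np.round(o["eef_pos"],4),"yaw_y",round(np.degrees(np.arctan2(M[1,1],M[0,1])),2),"xz",M[2,0].round(4),"q",np.round(o["q"],2),"F",np.round(o["contact_force"],1),"w",round(float(o["gripper_width"]),3),"t",o["t"])
E
python3 -c "
from h import *
st()"
```

```text
t: 2.2
eef_pos: [0.4307, -0.1396, 0.251]
tool_rot: [0.372, 0.602, 0.372, -0.6]
contact_force: [-0.1, -0.3, 0.1]
gripper_width: 0.304
t: 3.2
eef_pos: [0.5884, 0.1958, 0.2499]
tool_rot: [-0.497, -0.503, -0.497, 0.504]
contact_force: [0.6, -1.9, 0.5]
gripper_width: 0.3
pos [0.5884 0.1958 0.2499] yaw_y -0.76 xz -1.0 q [ 0.05  0.46 -0.64  1.66  0.3   1.12 -0.69] F [ 0.6 -1.9  0.5] w 0.3 t 3.2
```

```bash
python3 -m jog '[{"gripper":0.7,"dx":0,"dy":0,"dz":-0.05,"rx":0,"ry":0,"rz":0.8},{"gripper":0.7,"dx":0,"dy":0,"dz":-0.1,"rx":0,"ry":0,"rz":0.8},{"gripper":0.7,"dx":0,"dy":0,"dz":-0.13,"rx":0,"ry":0,"rz":0.8},{"gripper":0.7,"dx":0,"dy":0,"dz":-0.155,"rx":0,"ry":0,"rz":0.8},{"gripper":0.7,"dx":0,"dy":0,"dz":-0.17,"rx":0,"ry":0,"rz":0.8},{"gripper":1,"dx":0,"dy":0,"dz":-0.17,"rx":0,"ry":0,"rz":0.8},{"gripper":1,"dx":0,"dy":0,"dz":-0.17,"rx":0,"ry":0,"rz":0.8},{"gripper":1,"dx":0,"dy":0,"dz":-0.17,"rx":0,"ry":0,"rz":0.8},{"gripper":1,"dx":0,"dy":0,"dz":-0.17,"rx":0,"ry":0,"rz":0.8},{"gripper":1,"dx":0,"dy":0,"dz":-0.17,"rx":0,"ry":0,"rz":0.8}]' 30; python3 -c "
from h import *
st()"
```

```text
t: 4.2
eef_pos: [0.5878, 0.1938, 0.0795]
tool_rot: [-0.5, -0.499, -0.5, 0.501]
contact_force: [-0.3, -4.6, -17.3]
gripper_width: 0.105
pos [0.5878 0.1938 0.0795] yaw_y -0.06 xz -1.0 q [-0.01  0.65 -0.56  1.79  0.45  0.83 -0.79] F [ -0.3  -4.6 -17.3] w 0.105 t 4.2
```

```bash
python3 -m jog '[{"gripper":1,"dx":-0.01,"dy":0,"dz":-0.001,"rx":0,"ry":0,"rz":0},{"gripper":1,"dx":-0.025,"dy":0,"dz":-0.001,"rx":0,"ry":0,"rz":0},{"gripper":1,"dx":-0.045,"dy":0,"dz":-0.001,"rx":0,"ry":0,"rz":0},{"gripper":1,"dx":-0.065,"dy":0,"dz":-0.001,"rx":0,"ry":0,"rz":0},{"gripper":1,"dx":-0.085,"dy":0,"dz":-0.001,"rx":0,"ry":0,"rz":0},{"gripper":1,"dx":-0.105,"dy":0,"dz":-0.001,"rx":0,"ry":0,"rz":0},{"gripper":1,"dx":-0.125,"dy":0,"dz":-0.001,"rx":0,"ry":0,"rz":0},{"gripper":1,"dx":-0.14,"dy":0,"dz":-0.001,"rx":0,"ry":0,"rz":0},{"gripper":1,"dx":-0.15,"dy":0,"dz":-0.001,"rx":0,"ry":0,"rz":0},{"gripper":1,"dx":-0.155,"dy":0,"dz":-0.001,"rx":0,"ry":0,"rz":0}]' 30; python3 -c "
from h import *
st()"
```

```text
t: 5.2
eef_pos: [0.4322, 0.1936, 0.0794]
tool_rot: [-0.501, -0.499, -0.499, 0.501]
contact_force: [1.5, -8.2, -18.2]
gripper_width: 0.101
pos [0.4322 0.1936 0.0794] yaw_y -0.02 xz -1.0 q [-0.06  0.47 -0.6   2.13  0.44  0.66 -0.96] F [  1.5  -8.2 -18.2] w 0.101 t 5.2
```

```bash
python3 -m jog '[{"gripper":0.65,"dx":0,"dy":0,"dz":0,"rx":0,"ry":0,"rz":0},{"gripper":0.65,"dx":0,"dy":0,"dz":0,"rx":0,"ry":0,"rz":0},{"gripper":0.65,"dx":0,"dy":0,"dz":0,"rx":0,"ry":0,"rz":0},{"gripper":0.65,"dx":0,"dy":0,"dz":0.04,"rx":0,"ry":0,"rz":0},{"gripper":0.4,"dx":0,"dy":0,"dz":0.09,"rx":0,"ry":0,"rz":0},{"gripper":0.4,"dx":0,"dy":0,"dz":0.14,"rx":0,"ry":0,"rz":0},{"gripper":0.4,"dx":0,"dy":0,"dz":0.19,"rx":0,"ry":0,"rz":0},{"gripper":0.4,"dx":0.02,"dy":-0.04,"dz":0.19,"rx":0,"ry":0,"rz":-8},{"gripper":0.4,"dx":0.04,"dy":-0.08,"dz":0.19,"rx":0,"ry":0,"rz":-16},{"gripper":0.4,"dx":0.06,"dy":-0.12,"dz":0.19,"rx":0,"ry":0,"rz":-24}]' 60
python3 -m jog '[{"gripper":0.2,"dx":0,"dy":-0.3,"dz":0.02,"rx":0,"ry":0,"rz":-68},{"gripper":0.2,"dx":0,"dy":-0.3,"dz":0.02,"rx":0,"ry":0,"rz":-68},{"gripper":0.2,"dx":0,"dy":-0.3,"dz":0.02,"rx":0,"ry":0,"rz":-68},{"gripper":0.2,"dx":0,"dy":-0.3,"dz":0.02,"rx":0,"ry":0,"rz":-68},{"gripper":0.2,"dx":0,"dy":-0.3,"dz":0.02,"rx":0,"ry":0,"rz":-68},{"gripper":0.2,"dx":0,"dy":-0.3,"dz":0.02,"rx":0,"ry":0,"rz":-68},{"gripper":0.2,"dx":0,"dy":-0.3,"dz":0.02,"rx":0,"ry":0,"rz":-68},{"gripper":0.2,"dx":0,"dy":-0.3,"dz":0.02,"rx":0,"ry":0,"rz":-68},{"gripper":0.2,"dx":0,"dy":-0.3,"dz":0.02,"rx":0,"ry":0,"rz":-68}]'
cat > look.py <<'E'
import sys
from h import *
st()
c=read_camera("top"); W=pts(c); k=sys.argv[1]
cv2.imwrite(f"pics/top{k}.png",cv2.resize(c["pixels"][120:360,80:400],(800,600)))
for l in("vialA","carton","tin","drawer_handle"):
    for d in cut_out("top",l):
        if d["conf"]<.3: continue
        q=W[d["mask"]]; t=q[q[:,2]>np.nanpercentile(q[:,2],98)-.012]
        print(l,round(d["conf"],2),np.round(d["box"]),"ztop",np.nanpercentile(q[:,2],95).round(3),"topc",np.round((np.nanpercentile(t,3,axis=0)+np.nanpercentile(t,97,axis=0))/2,4),"ext",np.round(np.nanpercentile(t,97,axis=0)-np.nanpercentile(t,3,axis=0),3))
E
python3 look.py 1
```

```text
t: 6.2
eef_pos: [0.4952, 0.0753, 0.2714]
tool_rot: [0.385, 0.595, 0.383, -0.592]
contact_force: [-0.2, 0.2, 0.1]
gripper_width: 0.595
t: 7.1
eef_pos: [0.4946, -0.2242, 0.2903]
tool_rot: [-0.013, 0.708, -0.013, -0.706]
contact_force: [0.9, 0.6, 0.5]
gripper_width: 0.802
pos [ 0.4946 -0.2242  0.2903] yaw_y -92.05 xz -1.0 q [ 0.52  0.24 -0.25  1.81  0.06  1.1  -1.36] F [0.9 0.6 0.5] w 0.802 t 7.1
vialA 0.88 [228. 222.  24.  22.] ztop 0.092 topc [0.6036 0.1247 0.0887] ext [0.026 0.027 0.009]
vialA 0.74 [409. 284. 147.  81.] ztop 0.034 topc [ 0.4915 -0.2021  0.0418] ext [0.108 0.2   0.03 ]
carton 0.83 [232. 261.  33.  32.] ztop 0.061 topc [0.5273 0.1154 0.0582] ext [0.04  0.053 0.006]
carton 0.3 [229. 222.  24.  21.] ztop 0.092 topc [0.6036 0.1247 0.0891] ext [0.026 0.027 0.008]
tin 0.78 [156. 221.  28.  23.] ztop 0.045 topc [0.6032 0.2726 0.0412] ext [0.041 0.042 0.008]
drawer_handle 0.69 [185. 260. 167. 113.] ztop 0.097 topc [0.4754 0.1953 0.0964] ext [0.016 0.278 0.005]
```

View pics/top1.png

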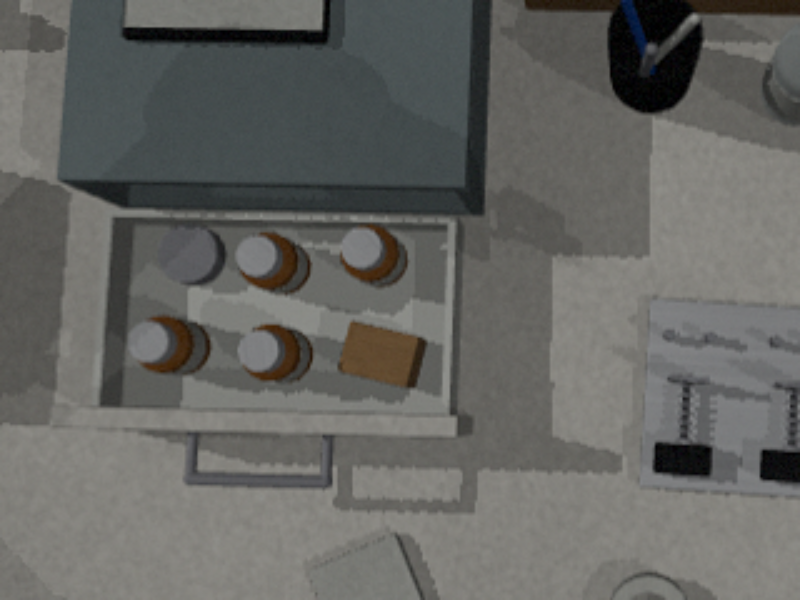

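```bash
cat > caps.py <<'E'
from h import *
st()
c=read_camera("top"); W=pts(c)
x,y,z=W[...,0],W[...,1],W[...,2]
m=((z>.08)&(z<.1)&(x>.49)&(x<.64)&(y>.05)&(y<.34)).astype(np.uint8)
n,l,s,_=cv2.connectedComponentsWithStats(m)
for i in range(1,n):
    if s[i,4]>60: 
        q=W[l==i]; (cx,cy),r=cv2.minEnclosingCircle(q[:,:2].astype(np.float32)); print("cap",s[i,4],np.round([cx,cy,r],4),np.round(np.median(q,0),4))
E
python3 caps.py
```

```text
pos [ 0.4939 -0.2238  0.2896] yaw_y -91.82 xz -1.0 q [ 0.52  0.24 -0.25  1.81  0.06  1.1  -1.35] F [-0.5  0.1 -0. ] w 0.798 t 7.35
cap 233 [0.6035 0.1255 0.0156] [0.6033 0.1242 0.0904]
cap 235 [0.5959 0.2023 0.0157] [0.5954 0.201  0.0903]
cap 253 [0.5302 0.2792 0.0157] [0.5301 0.2772 0.0901]
cap 242 [0.5261 0.1971 0.0156] [0.5262 0.1959 0.0904]
```

```bash
python3 -m jog '[{"gripper":0.32,"dx":0.013,"dy":0.045,"dz":0,"rx":0,"ry":0,"rz":0},{"gripper":0.32,"dx":0.109,"dy":0.349,"dz":0,"rx":0,"ry":0,"rz":0},{"gripper":0.32,"dx":0.109,"dy":0.349,"dz":0,"rx":0,"ry":0,"rz":0},{"gripper":0.32,"dx":0.109,"dy":0.349,"dz":0,"rx":0,"ry":0,"rz":0},{"gripper":0.32,"dx":0.109,"dy":0.349,"dz":0,"rx":0,"ry":0,"rz":0},{"gripper":0.32,"dx":0.109,"dy":0.349,"dz":0,"rx":0,"ry":0,"rz":0},{"gripper":0.32,"dx":0.109,"dy":0.349,"dz":0,"rx":0,"ry":0,"rz":0},{"gripper":0.32,"dx":0.109,"dy":0.349,"dz":0,"rx":0,"ry":0,"rz":0},{"gripper":0.32,"dx":0.109,"dy":0.349,"dz":-0.05,"rx":0,"ry":0,"rz":0},{"gripper":0.32,"dx":0.109,"dy":0.349,"dz":-0.1,"rx":0,"ry":0,"rz":0}]' 60; python3 caps.py
```

```text
t: 8.4
eef_pos: [0.6039, 0.1267, 0.1897]
tool_rot: [-0.012, 0.709, -0.011, -0.705]
contact_force: [0.5, -1.6, -1.0]
gripper_width: 0.677
pos [0.6039 0.1267 0.1897] yaw_y -91.81 xz -1.0 q [-0.01  0.47 -0.4   1.74  0.22  0.97 -2.09] F [ 0.5 -1.6 -1. ] w 0.677 t 8.4
cap 168 [0.6036 0.1252 0.0155] [0.5999 0.1251 0.0904]
```

```bash
python3 -m jog '[{"gripper":0.32,"dx":0,"dy":-0.001,"dz":-0.04,"rx":0,"ry":0,"rz":0},{"gripper":0.32,"dx":0,"dy":-0.001,"dz":-0.075,"rx":0,"ry":0,"rz":0},{"gripper":0.32,"dx":0,"dy":-0.001,"dz":-0.1,"rx":0,"ry":0,"rz":0},{"gripper":0.32,"dx":0,"dy":-0.001,"dz":-0.12,"rx":0,"ry":0,"rz":0},{"gripper":0.32,"dx":0,"dy":-0.001,"dz":-0.13,"rx":0,"ry":0,"rz":0},{"gripper":0.6,"dx":0,"dy":-0.001,"dz":-0.13,"rx":0,"ry":0,"rz":0},{"gripper":1,"dx":0,"dy":-0.001,"dz":-0.13,"rx":0,"ry":0,"rz":0},{"gripper":1,"dx":0,"dy":-0.001,"dz":-0.13,"rx":0,"ry":0,"rz":0},{"gripper":1,"dx":0,"dy":-0.001,"dz":-0.13,"rx":0,"ry":0,"rz":0}]' 60; python3 -c "
from h import *
st()"
```

```text
t: 9.35
eef_pos: [0.6032, 0.1238, 0.0604]
tool_rot: [-0.012, 0.708, -0.012, -0.706]
contact_force: [0.4, 0.2, -0.4]
gripper_width: 0.497
pos [0.6032 0.1238 0.0604] yaw_y -92.01 xz -1.0 q [-0.05  0.63 -0.35  1.82  0.3   0.74 -2.16] F [ 0.4  0.2 -0.4] w 0.497 t 9.35
```

```bash
python3 -m jog '[{"gripper":1,"dx":0,"dy":0,"dz":0.03,"rx":0,"ry":0,"rz":0},{"gripper":1,"dx":0,"dy":0,"dz":0.07,"rx":0,"ry":0,"rz":0},{"gripper":1,"dx":0,"dy":0,"dz":0.11,"rx":0,"ry":0,"rz":0},{"gripper":1,"dx":-0.01,"dy":-0.04,"dz":0.11,"rx":0,"ry":0,"rz":0},{"gripper":1,"dx":-0.02,"dy":-0.085,"dz":0.11,"rx":0,"ry":0,"rz":0},{"gripper":1,"dx":-0.033,"dy":-0.13,"dz":0.11,"rx":0,"ry":0,"rz":0},{"gripper":1,"dx":-0.045,"dy":-0.175,"dz":0.11,"rx":0,"ry":0,"rz":0},{"gripper":1,"dx":-0.055,"dy":-0.215,"dz":0.11,"rx":0,"ry":0,"rz":0},{"gripper":1,"dx":-0.061,"dy":-0.245,"dz":0.11,"rx":0,"ry":0,"rz":0},{"gripper":1,"dx":-0.061,"dy":-0.245,"dz":0.09,"rx":0,"ry":0,"rz":0}]' 60
python3 - <<'E'
from h import *
st()
for n in("top","side"):
    c=read_camera(n); W=pts(c)
    for d in cut_out(n,"vialA"):
        q=W[d["mask"]]; print(n,round(d["conf"],2),np.round(d["box"]),np.nanpercentile(q,[3,50,97],axis=0).round(3).tolist())
    a=c["pixels"]; cv2.imwrite(f"pics/{n}2.png",cv2.resize(a[120:340,240:540] if n=="side" else a[180:380,300:540],None,fx=2.6,fy=2.6))
E
```

```text
t: 10.35
eef_pos: [0.5421, -0.1279, 0.1518]
tool_rot: [-0.014, 0.709, -0.017, -0.705]
contact_force: [0.1, 0.4, -1.0]
gripper_width: 0.497
pos [ 0.5421 -0.1279  0.1518] yaw_y -92.49 xz -1.0 q [ 0.39  0.42 -0.35  1.92  0.19  0.83 -1.67] F [ 0.1  0.4 -1. ] w 0.497 t 10.35
top 0.47 [189. 260.  32.  24.] [[0.507, 0.175, 0.027], [0.525, 0.187, 0.071], [0.545, 0.207, 0.092]]
side 0.83 [346. 188.  24.  39.] [[0.516, -0.14, 0.109], [0.525, -0.108, 0.133], [0.557, -0.097, 0.176]]
side 0.2 [267. 357. 175. 178.] [[0.435, 0.069, 0.012], [0.524, 0.229, 0.042], [0.628, 0.347, 0.095]]
```

View pics/side2.png

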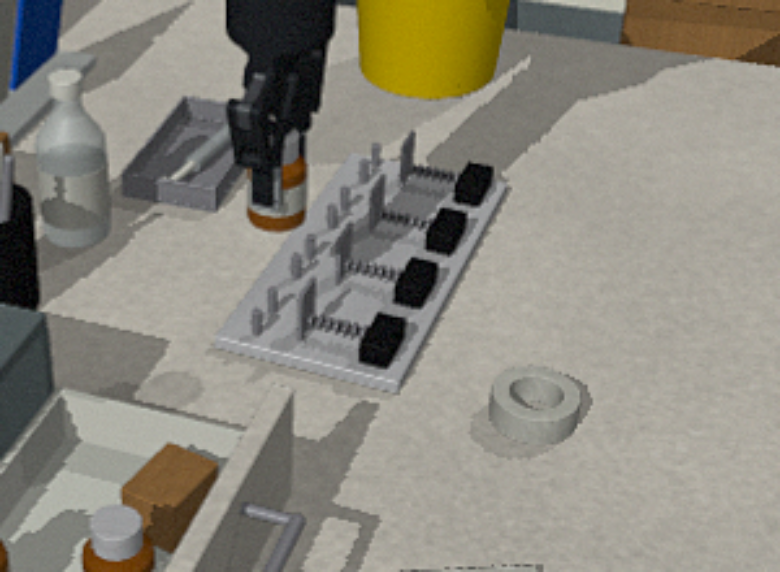

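```bash
python3 -m jog '[{"gripper":1,"dx":0,"dy":0,"dz":-0.02,"rx":0,"ry":0,"rz":0},{"gripper":1,"dx":0,"dy":0,"dz":-0.04,"rx":0,"ry":0,"rz":0},{"gripper":1,"dx":0,"dy":0,"dz":-0.06,"rx":0,"ry":0,"rz":0},{"gripper":1,"dx":0,"dy":0,"dz":-0.071,"rx":0,"ry":0,"rz":0},{"gripper":1,"dx":0,"dy":0,"dz":-0.071,"rx":0,"ry":0,"rz":0},{"gripper":1,"dx":0,"dy":0,"dz":-0.071,"rx":0,"ry":0,"rz":0}]' 60
python3 - <<'E'
from h import *
st()
c=read_camera("top"); W=pts(c)
a=c["pixels"]; cv2.imwrite("pics/top3.png",cv2.resize(a[200:360,290:490],None,fx=3.5,fy=3.5))
c=read_camera("side");W=pts(c)
d=cut_out("side","vialA")[0]; q=W[d["mask"]]; q=q[(q[:,1]<-.05)]
from scipy.optimize import least_squares
b=q[(q[:,2]<.075)&(q[:,2]>.04)&(q[:,0]>.5)]
r=least_squares(lambda p:np.hypot(b[:,0]-p[0],b[:,1]-p[1])-.022,[.54,-.12],loss="soft_l1",f_scale=.002); print("body centre",r.x.round(4),len(b),np.abs(r.fun).mean(),"zmin",np.nanpercentile(q[:,2],2))
E
```

```text
t: 11.15
eef_pos: [0.5424, -0.1207, 0.0791]
tool_rot: [-0.012, 0.707, -0.012, -0.707]
contact_force: [0.5, -0.9, -1.2]
gripper_width: 0.49
pos [ 0.5424 -0.1207  0.0791] yaw_y -91.95 xz -1.0 q [ 0.36  0.53 -0.32  1.96  0.25  0.69 -1.72] F [ 0.5 -0.9 -1.2] w 0.49 t 11.15
body centre [ 0.5408 -0.1191] 214 0.001014112348213811 zmin 0.0392464640206703
```

```bash
python3 -m jog '[{"gripper":1,"dx":-0.004,"dy":0,"dz":0,"rx":0,"ry":0,"rz":0},{"gripper":1,"dx":-0.009,"dy":0,"dz":0,"rx":0,"ry":0,"rz":0},{"gripper":1,"dx":-0.014,"dy":0,"dz":0,"rx":0,"ry":0,"rz":0},{"gripper":1,"dx":-0.017,"dy":0,"dz":0,"rx":0,"ry":0,"rz":0},{"gripper":1,"dx":-0.017,"dy":0,"dz":0,"rx":0,"ry":0,"rz":0}]' 60; python3 -m jog '[{"gripper":1,"dx":0,"dy":0,"dz":-0.006,"rx":0,"ry":0,"rz":0},{"gripper":1,"dx":0,"dy":0,"dz":-0.012,"rx":0,"ry":0,"rz":0},{"gripper":1,"dx":0,"dy":0,"dz":-0.018,"rx":0,"ry":0,"rz":0},{"gripper":1,"dx":0,"dy":0,"dz":-0.022,"rx":0,"ry":0,"rz":0},{"gripper":1,"dx":0,"dy":0,"dz":-0.025,"rx":0,"ry":0,"rz":0},{"gripper":1,"dx":0,"dy":0,"dz":-0.026,"rx":0,"ry":0,"rz":0},{"gripper":1,"dx":0,"dy":0,"dz":-0.026,"rx":0,"ry":0,"rz":0}]' 60
python3 - <<'E'
from h import *
st()
c=read_camera("side");W=pts(c); a=c["pixels"]; cv2.imwrite("pics/side4.png",cv2.resize(a[150:290,300:450],None,fx=4,fy=4))
E
```

```text
t: 11.8
eef_pos: [0.5252, -0.1211, 0.0789]
tool_rot: [-0.012, 0.708, -0.012, -0.706]
contact_force: [4.4, 1.4, 0.8]
gripper_width: 0.495
t: 12.5
eef_pos: [0.5244, -0.1213, 0.0519]
tool_rot: [0.012, -0.707, 0.012, 0.707]
contact_force: [5.1, -1.0, -2.9]
gripper_width: 0.499
pos [ 0.5244 -0.1213  0.0519] yaw_y -92.0 xz -1.0 q [ 0.35  0.55 -0.3   2.01  0.27  0.62 -1.74] F [ 5.1 -1.  -2.9] w 0.499 t 12.5
```

View pics/side4.png

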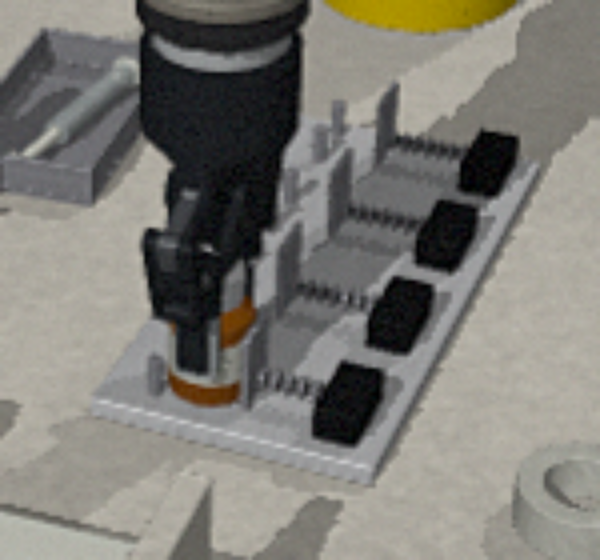

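```bash
python3 -m jog '[{"gripper":1,"dx":0.002,"dy":0,"dz":0,"rx":0,"ry":0,"rz":0},{"gripper":0.35,"dx":0.002,"dy":0,"dz":0,"rx":0,"ry":0,"rz":0},{"gripper":0.32,"dx":0.002,"dy":0,"dz":0,"rx":0,"ry":0,"rz":0},{"gripper":0.32,"dx":0.002,"dy":0,"dz":0,"rx":0,"ry":0,"rz":0},{"gripper":0.32,"dx":0.002,"dy":0,"dz":0.015,"rx":0,"ry":0,"rz":0},{"gripper":0.32,"dx":0.002,"dy":0,"dz":0.05,"rx":0,"ry":0,"rz":0},{"gripper":0.32,"dx":0.002,"dy":0,"dz":0.1,"rx":0,"ry":0,"rz":0},{"gripper":0.32,"dx":0.012,"dy":0.045,"dz":0.1,"rx":0,"ry":0,"rz":0},{"gripper":0.32,"dx":0.022,"dy":0.09,"dz":0.1,"rx":0,"ry":0,"rz":0},{"gripper":0.32,"dx":0.032,"dy":0.135,"dz":0.1,"rx":0,"ry":0,"rz":0}]' 60
cat > rk.py <<'E'
from h import *
c=read_camera("top"); W=pts(c); x,y,z=W[...,0],W[...,1],W[...,2]
S=np.array([[.5179,-.3718],[.5212,-.2882],[.5244,-.2046],[.5282,-.1207]])
m=((z>.072)&(z<.1)&(x>.45)&(x<.6)&(y>-.42)&(y<-.07)).astype(np.uint8)
n,l,s,_=cv2.connectedComponentsWithStats(m)
for i in range(1,n):
    if s[i,4]>60:
        q=W[l==i]; (cx,cy),r=cv2.minEnclosingCircle(q[:,:2].astype(np.float32)); d=np.array([cx,cy])-S; k=np.argmin(np.hypot(*d.T)); print("rack cap",s[i,4],np.round([cx,cy,r],4),"z",np.percentile(q[:,2],90).round(4),"seat",k,"off",d[k].round(4))
m=((z>.05)&(z<.062)&(x>.4)&(x<.55)&(y<-.06)&(y>-.42)).astype(np.uint8)
n,l=cv2.connectedComponents(m)
for i in range(1,n):
    if (l==i).sum()>15: print("gate",(l==i).sum(),np.round(W[l==i].mean(0),4))
E
python3 rk.py; python3 caps.py
```

```text
t: 13.55
eef_pos: [0.557, 0.0147, 0.1542]
tool_rot: [-0.013, 0.708, -0.013, -0.706]
contact_force: [0.4, 1.0, 0.8]
gripper_width: 0.68
rack cap 223 [ 0.5266 -0.123   0.0153] z 0.0854 seat 3 off [-0.0016 -0.0023]
gate 147 [ 0.519  -0.1199  0.0592]
gate 37 [ 0.5109 -0.2029  0.0566]
gate 37 [ 0.5075 -0.2872  0.0566]
gate 33 [ 0.5056 -0.3715  0.0574]
pos [0.5583 0.0255 0.1547] yaw_y -91.48 xz -1.0 q [ 0.16  0.43 -0.4   1.91  0.21  0.84 -1.94] F [1.5 6.9 1. ] w 0.678 t 13.6
cap 240 [0.6066 0.2318 0.0157] [0.606  0.2306 0.0901]
cap 250 [0.5311 0.2792 0.0161] [0.5301 0.2778 0.0903]
cap 180 [0.5263 0.1971 0.0156] [0.5245 0.1994 0.0906]
```

Run:
```python
from h import *
c=read_camera("top"); W=pts(c); x,y,z=W[...,0],W[...,1],W[...,2]
m=(z>.072)&(z<.1)&(x>.45)&(x<.6)&(y>-.16)&(y<-.07); q=W[m]; print(np.percentile(q[:,2],[10,30,50,70,90]).round(4))
m=(z>.08)&(z<.1)&(x>.59)&(x<.64)&(y>.2)&(y<.27); q=W[m]; print(np.percentile(q[:,2],[10,30,50,70,90]).round(4))
m=(z>-.005)&(z<.02)&(x>.44)&(x<.56)&(y>-.39)&(y<-.1); print("plate",np.median(W[m][:,2]))
cv2.imwrite("pics/top5.png",cv2.resize(c["pixels"][180:340,100:420],None,fx=2.5,fy=2.5))
for d in cut_out("top","tin"): 
    q=W[d["mask"]]; print("tin",d["conf"],np.nanpercentile(q,[3,50,97],axis=0).round(3).tolist())
```

```text
[0.0818 0.0831 0.0839 0.0846 0.0859]
[0.087  0.0894 0.0903 0.0912 0.0922]
plate 0.013370109591237411
tin 0.57 [[0.582, 0.256, 0.03], [0.601, 0.277, 0.042], [0.625, 0.297, 0.046]]
```

View pics/top5.png

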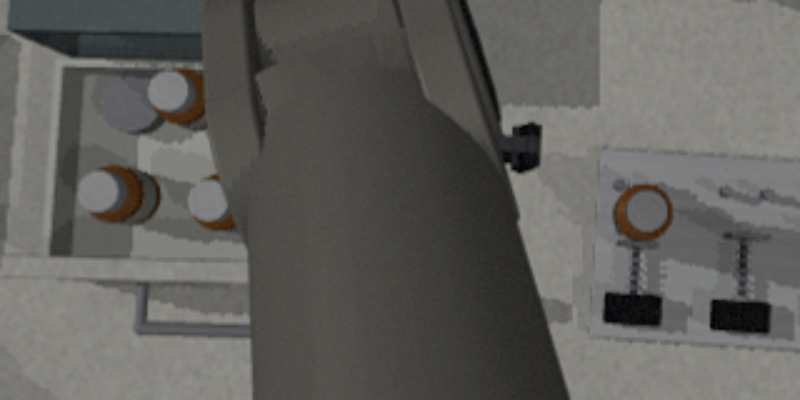

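```bash
python3 -m jog '[{"gripper":0.32,"dx":-0.007,"dy":0.04,"dz":0,"rx":0,"ry":0,"rz":0},{"gripper":0.32,"dx":-0.014,"dy":0.08,"dz":0,"rx":0,"ry":0,"rz":0},{"gripper":0.32,"dx":-0.021,"dy":0.12,"dz":0,"rx":0,"ry":0,"rz":0},{"gripper":0.32,"dx":-0.028,"dy":0.16,"dz":0,"rx":0,"ry":0,"rz":0},{"gripper":0.32,"dx":-0.03,"dy":0.182,"dz":0,"rx":0,"ry":0,"rz":0},{"gripper":0.32,"dx":-0.03,"dy":0.182,"dz":0,"rx":0,"ry":0,"rz":0},{"gripper":0.32,"dx":-0.03,"dy":0.182,"dz":0,"rx":0,"ry":0,"rz":0}]' 60; python3 caps.py
```

```text
t: 14.45
eef_pos: [0.5268, 0.1939, 0.1525]
tool_rot: [0.012, -0.707, 0.013, 0.707]
contact_force: [-0.1, -0.4, -0.7]
gripper_width: 0.684
pos [0.5268 0.1939 0.1525] yaw_y -92.08 xz -1.0 q [-0.13  0.44 -0.43  1.9   0.24  0.85 -2.28] F [-0.1 -0.4 -0.7] w 0.684 t 14.45
cap 242 [0.6061 0.2316 0.0161] [0.6059 0.2302 0.0903]
```

```bash
python3 -m jog '[{"gripper":0.32,"dx":-0.001,"dy":0.0025,"dz":-0.03,"rx":0,"ry":0,"rz":0},{"gripper":0.32,"dx":-0.001,"dy":0.0025,"dz":-0.06,"rx":0,"ry":0,"rz":0},{"gripper":0.32,"dx":-0.001,"dy":0.0025,"dz":-0.082,"rx":0,"ry":0,"rz":0},{"gripper":0.32,"dx":-0.001,"dy":0.0025,"dz":-0.092,"rx":0,"ry":0,"rz":0},{"gripper":0.6,"dx":-0.001,"dy":0.0025,"dz":-0.092,"rx":0,"ry":0,"rz":0},{"gripper":1,"dx":-0.001,"dy":0.0025,"dz":-0.092,"rx":0,"ry":0,"rz":0},{"gripper":1,"dx":-0.001,"dy":0.0025,"dz":-0.092,"rx":0,"ry":0,"rz":0},{"gripper":1,"dx":-0.001,"dy":0.0025,"dz":-0.092,"rx":0,"ry":0,"rz":0}]' 60; python3 -c "
from h import *
st()"
```

```text
t: 15.3
eef_pos: [0.5262, 0.1983, 0.0613]
tool_rot: [-0.013, 0.708, -0.012, -0.706]
contact_force: [-0.2, -1.1, 0.2]
gripper_width: 0.496
pos [0.5262 0.1983 0.0613] yaw_y -92.02 xz -1.0 q [-0.18  0.57 -0.38  1.95  0.32  0.68 -2.36] F [-0.2 -1.1  0.2] w 0.496 t 15.3
```

```bash
python3 -m jog '[{"gripper":1,"dx":0,"dy":0,"dz":0.03,"rx":0,"ry":0,"rz":0},{"gripper":1,"dx":0,"dy":0,"dz":0.07,"rx":0,"ry":0,"rz":0},{"gripper":1,"dx":0,"dy":0,"dz":0.11,"rx":0,"ry":0,"rz":0},{"gripper":1,"dx":0.003,"dy":-0.045,"dz":0.115,"rx":0,"ry":0,"rz":0},{"gripper":1,"dx":0.006,"dy":-0.09,"dz":0.12,"rx":0,"ry":0,"rz":0},{"gripper":1,"dx":0.009,"dy":-0.135,"dz":0.12,"rx":0,"ry":0,"rz":0},{"gripper":1,"dx":0.012,"dy":-0.18,"dz":0.12,"rx":0,"ry":0,"rz":0},{"gripper":1,"dx":0.012,"dy":-0.225,"dz":0.12,"rx":0,"ry":0,"rz":0},{"gripper":1,"dx":0.012,"dy":-0.27,"dz":0.12,"rx":0,"ry":0,"rz":0},{"gripper":1,"dx":0.012,"dy":-0.315,"dz":0.12,"rx":0,"ry":0,"rz":0}]' 60; python3 -m jog '[{"gripper":1,"dx":0,"dy":-0.04,"dz":0,"rx":0,"ry":0,"rz":0},{"gripper":1,"dx":0,"dy":-0.07,"dz":0,"rx":0,"ry":0,"rz":0},{"gripper":1,"dx":0,"dy":-0.088,"dz":0,"rx":0,"ry":0,"rz":0},{"gripper":1,"dx":0,"dy":-0.088,"dz":-0.03,"rx":0,"ry":0,"rz":0},{"gripper":1,"dx":0,"dy":-0.088,"dz":-0.06,"rx":0,"ry":0,"rz":0},{"gripper":1,"dx":0,"dy":-0.088,"dz":-0.09,"rx":0,"ry":0,"rz":0},{"gripper":1,"dx":0,"dy":-0.088,"dz":-0.101,"rx":0,"ry":0,"rz":0},{"gripper":1,"dx":0,"dy":-0.088,"dz":-0.101,"rx":0,"ry":0,"rz":0},{"gripper":1,"dx":0,"dy":-0.088,"dz":-0.101,"rx":0,"ry":0,"rz":0}]' 60;python3 -c "
from h import *
st()"
```

```text
t: 16.3
eef_pos: [0.5375, -0.1186, 0.1811]
tool_rot: [-0.012, 0.707, -0.012, -0.707]
contact_force: [1.8, 0.5, -1.6]
gripper_width: 0.498
t: 17.2
eef_pos: [0.5384, -0.2049, 0.0805]
tool_rot: [-0.012, 0.708, -0.012, -0.706]
contact_force: [0.2, -0.9, -0.6]
gripper_width: 0.495
pos [ 0.5384 -0.2049  0.0805] yaw_y -92.0 xz -1.0 q [ 0.48  0.55 -0.29  1.91  0.23  0.71 -1.55] F [ 0.2 -0.9 -0.6] w 0.495 t 17.2
```

```bash
python3 -m jog '[{"gripper":1,"dx":-0.005,"dy":0,"dz":0,"rx":0,"ry":0,"rz":0},{"gripper":1,"dx":-0.01,"dy":0,"dz":0,"rx":0,"ry":0,"rz":0},{"gripper":1,"dx":-0.014,"dy":0,"dz":0,"rx":0,"ry":0,"rz":0},{"gripper":1,"dx":-0.017,"dy":0,"dz":0,"rx":0,"ry":0,"rz":0},{"gripper":1,"dx":-0.017,"dy":0,"dz":0,"rx":0,"ry":0,"rz":0}]' 60; python3 -m jog '[{"gripper":1,"dx":0,"dy":0,"dz":-0.006,"rx":0,"ry":0,"rz":0},{"gripper":1,"dx":0,"dy":0,"dz":-0.012,"rx":0,"ry":0,"rz":0},{"gripper":1,"dx":0,"dy":0,"dz":-0.018,"rx":0,"ry":0,"rz":0},{"gripper":1,"dx":0,"dy":0,"dz":-0.023,"rx":0,"ry":0,"rz":0},{"gripper":1,"dx":0,"dy":0,"dz":-0.026,"rx":0,"ry":0,"rz":0},{"gripper":1,"dx":0,"dy":0,"dz":-0.0275,"rx":0,"ry":0,"rz":0},{"gripper":1,"dx":0,"dy":0,"dz":-0.0275,"rx":0,"ry":0,"rz":0}]' 60; python3 -c "
from h import *
st()"
```

```text
t: 17.7
eef_pos: [0.5214, -0.205, 0.0802]
tool_rot: [-0.012, 0.708, -0.013, -0.706]
contact_force: [4.5, -0.2, 0.9]
gripper_width: 0.496
t: 18.4
eef_pos: [0.5204, -0.2046, 0.0518]
tool_rot: [0.012, -0.707, 0.012, 0.707]
contact_force: [2.7, -0.4, 2.9]
gripper_width: 0.497
pos [ 0.5204 -0.2046  0.0518] yaw_y -92.0 xz -1.0 q [ 0.48  0.57 -0.27  1.96  0.25  0.64 -1.56] F [ 2.7 -0.4  2.9] w 0.497 t 18.4
```

```bash
python3 -m jog '[{"gripper":1,"dx":0.002,"dy":0,"dz":0,"rx":0,"ry":0,"rz":0},{"gripper":0.35,"dx":0.002,"dy":0,"dz":0,"rx":0,"ry":0,"rz":0},{"gripper":0.32,"dx":0.002,"dy":0,"dz":0,"rx":0,"ry":0,"rz":0},{"gripper":0.32,"dx":0.002,"dy":0,"dz":0,"rx":0,"ry":0,"rz":0},{"gripper":0.32,"dx":0.002,"dy":0,"dz":0.015,"rx":0,"ry":0,"rz":0},{"gripper":0.32,"dx":0.002,"dy":0,"dz":0.05,"rx":0,"ry":0,"rz":0},{"gripper":0.32,"dx":0.002,"dy":0,"dz":0.1,"rx":0,"ry":0,"rz":0},{"gripper":0.32,"dx":0.01,"dy":0.045,"dz":0.1,"rx":0,"ry":0,"rz":0},{"gripper":0.32,"dx":0.018,"dy":0.09,"dz":0.1,"rx":0,"ry":0,"rz":0},{"gripper":0.32,"dx":0.026,"dy":0.135,"dz":0.1,"rx":0,"ry":0,"rz":0}]' 60; python3 -m jog '[{"gripper":0.32,"dx":0.008,"dy":0.045,"dz":0,"rx":0,"ry":0,"rz":0},{"gripper":0.32,"dx":0.016,"dy":0.09,"dz":0,"rx":0,"ry":0,"rz":0},{"gripper":0.32,"dx":0.024,"dy":0.135,"dz":0,"rx":0,"ry":0,"rz":0},{"gripper":0.32,"dx":0.032,"dy":0.18,"dz":0,"rx":0,"ry":0,"rz":0},{"gripper":0.32,"dx":0.042,"dy":0.225,"dz":0,"rx":0,"ry":0,"rz":0},{"gripper":0.32,"dx":0.052,"dy":0.265,"dz":0,"rx":0,"ry":0,"rz":0},{"gripper":0.32,"dx":0.059,"dy":0.3,"dz":0,"rx":0,"ry":0,"rz":0},{"gripper":0.32,"dx":0.059,"dy":0.3,"dz":0,"rx":0,"ry":0,"rz":0},{"gripper":0.32,"dx":0.059,"dy":0.3,"dz":0,"rx":0,"ry":0,"rz":0}]' 60; python3 rk.py;python3 caps.py
```

```text
t: 19.4
eef_pos: [0.5467, -0.0688, 0.1535]
tool_rot: [-0.013, 0.708, -0.013, -0.706]
contact_force: [1.3, -0.9, -0.3]
gripper_width: 0.68
t: 20.3
eef_pos: [0.6051, 0.231, 0.1524]
tool_rot: [0.012, -0.707, 0.012, 0.707]
contact_force: [-0.7, -0.4, 0.1]
gripper_width: 0.68
rack cap 221 [ 0.5266 -0.123   0.0152] z 0.0857 seat 3 off [-0.0016 -0.0023]
rack cap 236 [ 0.5234 -0.2063  0.0158] z 0.0851 seat 2 off [-0.001  -0.0017]
gate 153 [ 0.5208 -0.1214  0.0591]
gate 157 [ 0.5164 -0.1998  0.0585]
gate 37 [ 0.5075 -0.2872  0.0568]
gate 33 [ 0.5056 -0.3717  0.0568]
pos [0.6054 0.2293 0.1522] yaw_y -92.01 xz -1.0 q [-0.18  0.56 -0.38  1.69  0.25  0.94 -2.27] F [-0.4 -1.   0.4] w 0.682 t 20.35
cap 104 [0.6022 0.2323 0.0146] [0.5993 0.2308 0.0907]
cap 251 [0.5298 0.2792 0.0163] [0.53   0.2775 0.0902]
```

```bash
python3 -m jog '[{"gripper":0.32,"dx":0.001,"dy":0.001,"dz":-0.03,"rx":0,"ry":0,"rz":0},{"gripper":0.32,"dx":0.001,"dy":0.001,"dz":-0.06,"rx":0,"ry":0,"rz":0},{"gripper":0.32,"dx":0.001,"dy":0.001,"dz":-0.08,"rx":0,"ry":0,"rz":0},{"gripper":0.32,"dx":0.001,"dy":0.001,"dz":-0.086,"rx":0,"ry":0,"rz":0},{"gripper":0.6,"dx":0.001,"dy":0.001,"dz":-0.086,"rx":0,"ry":0,"rz":0},{"gripper":1,"dx":0.001,"dy":0.001,"dz":-0.086,"rx":0,"ry":0,"rz":0},{"gripper":1,"dx":0.001,"dy":0.001,"dz":-0.086,"rx":0,"ry":0,"rz":0},{"gripper":1,"dx":0.001,"dy":0.001,"dz":-0.086,"rx":0,"ry":0,"rz":0}]' 60; python3 -c "
from h import *
st()"
```

```text
t: 21.2
eef_pos: [0.607, 0.2312, 0.0668]
tool_rot: [-0.013, 0.707, -0.012, -0.707]
contact_force: [0.3, -0.2, -0.2]
gripper_width: 0.49
pos [0.607  0.2312 0.0668] yaw_y -92.02 xz -1.0 q [-0.21  0.67 -0.35  1.73  0.3   0.79 -2.31] F [ 0.3 -0.2 -0.2] w 0.49 t 21.2
```

```bash
python3 -m jog '[{"gripper":1,"dx":0,"dy":0,"dz":0.03,"rx":0,"ry":0,"rz":0},{"gripper":1,"dx":0,"dy":0,"dz":0.07,"rx":0,"ry":0,"rz":0},{"gripper":1,"dx":0,"dy":0,"dz":0.11,"rx":0,"ry":0,"rz":0},{"gripper":1,"dx":-0.006,"dy":-0.045,"dz":0.12,"rx":0,"ry":0,"rz":0},{"gripper":1,"dx":-0.012,"dy":-0.09,"dz":0.12,"rx":0,"ry":0,"rz":0},{"gripper":1,"dx":-0.02,"dy":-0.135,"dz":0.12,"rx":0,"ry":0,"rz":0},{"gripper":1,"dx":-0.03,"dy":-0.18,"dz":0.12,"rx":0,"ry":0,"rz":0},{"gripper":1,"dx":-0.04,"dy":-0.225,"dz":0.12,"rx":0,"ry":0,"rz":0},{"gripper":1,"dx":-0.05,"dy":-0.27,"dz":0.12,"rx":0,"ry":0,"rz":0},{"gripper":1,"dx":-0.06,"dy":-0.315,"dz":0.12,"rx":0,"ry":0,"rz":0}]' 60; python3 -m jog '[{"gripper":1,"dx":-0.004,"dy":-0.045,"dz":0,"rx":0,"ry":0,"rz":0},{"gripper":1,"dx":-0.008,"dy":-0.09,"dz":0,"rx":0,"ry":0,"rz":0},{"gripper":1,"dx":-0.012,"dy":-0.135,"dz":0,"rx":0,"ry":0,"rz":0},{"gripper":1,"dx":-0.012,"dy":-0.175,"dz":0,"rx":0,"ry":0,"rz":0},{"gripper":1,"dx":-0.012,"dy":-0.205,"dz":0,"rx":0,"ry":0,"rz":0},{"gripper":1,"dx":-0.012,"dy":-0.205,"dz":-0.03,"rx":0,"ry":0,"rz":0},{"gripper":1,"dx":-0.012,"dy":-0.205,"dz":-0.06,"rx":0,"ry":0,"rz":0},{"gripper":1,"dx":-0.012,"dy":-0.205,"dz":-0.09,"rx":0,"ry":0,"rz":0},{"gripper":1,"dx":-0.012,"dy":-0.205,"dz":-0.1,"rx":0,"ry":0,"rz":0},{"gripper":1,"dx":-0.012,"dy":-0.205,"dz":-0.1,"rx":0,"ry":0,"rz":0}]' 60;python3 -c "
from h import *
st()"
```

```text
t: 22.2
eef_pos: [0.5465, -0.0855, 0.1868]
tool_rot: [-0.012, 0.708, -0.012, -0.706]
contact_force: [1.7, 0.1, -1.5]
gripper_width: 0.483
t: 23.2
eef_pos: [0.534, -0.2884, 0.085]
tool_rot: [0.013, -0.706, 0.012, 0.708]
contact_force: [1.0, -0.5, -0.4]
gripper_width: 0.491
pos [ 0.534  -0.2884  0.085 ] yaw_y -91.99 xz -1.0 q [ 0.58  0.58 -0.25  1.83  0.2   0.76 -1.38] F [ 1.  -0.5 -0.4] w 0.491 t 23.2
```

```bash
python3 -m jog '[{"gripper":1,"dx":-0.005,"dy":0,"dz":0,"rx":0,"ry":0,"rz":0},{"gripper":1,"dx":-0.01,"dy":0,"dz":0,"rx":0,"ry":0,"rz":0},{"gripper":1,"dx":-0.014,"dy":0,"dz":0,"rx":0,"ry":0,"rz":0},{"gripper":1,"dx":-0.0165,"dy":0,"dz":0,"rx":0,"ry":0,"rz":0},{"gripper":1,"dx":-0.0165,"dy":0,"dz":0,"rx":0,"ry":0,"rz":0}]' 60; python3 -m jog '[{"gripper":1,"dx":0,"dy":0,"dz":-0.006,"rx":0,"ry":0,"rz":0},{"gripper":1,"dx":0,"dy":0,"dz":-0.012,"rx":0,"ry":0,"rz":0},{"gripper":1,"dx":0,"dy":0,"dz":-0.018,"rx":0,"ry":0,"rz":0},{"gripper":1,"dx":0,"dy":0,"dz":-0.023,"rx":0,"ry":0,"rz":0},{"gripper":1,"dx":0,"dy":0,"dz":-0.026,"rx":0,"ry":0,"rz":0},{"gripper":1,"dx":0,"dy":0,"dz":-0.027,"rx":0,"ry":0,"rz":0},{"gripper":1,"dx":0,"dy":0,"dz":-0.027,"rx":0,"ry":0,"rz":0}]' 60; python3 -c "
from h import *
st()"
```

```text
t: 23.7
eef_pos: [0.5191, -0.2891, 0.0871]
tool_rot: [-0.012, 0.708, -0.013, -0.706]
contact_force: [5.2, 0.5, 1.0]
gripper_width: 0.49
t: 24.4
eef_pos: [0.5178, -0.2886, 0.0584]
tool_rot: [0.012, -0.707, 0.012, 0.707]
contact_force: [4.9, 0.3, -1.9]
gripper_width: 0.489
pos [ 0.5178 -0.2886  0.0584] yaw_y -91.99 xz -1.0 q [ 0.59  0.6  -0.25  1.88  0.22  0.69 -1.39] F [ 4.9  0.3 -1.9] w 0.489 t 24.4
```

```bash
python3 -m jog '[{"gripper":1,"dx":0.002,"dy":0,"dz":0,"rx":0,"ry":0,"rz":0},{"gripper":0.35,"dx":0.002,"dy":0,"dz":0,"rx":0,"ry":0,"rz":0},{"gripper":0.32,"dx":0.002,"dy":0,"dz":0,"rx":0,"ry":0,"rz":0},{"gripper":0.32,"dx":0.002,"dy":0,"dz":0,"rx":0,"ry":0,"rz":0},{"gripper":0.32,"dx":0.002,"dy":0,"dz":0.015,"rx":0,"ry":0,"rz":0},{"gripper":0.32,"dx":0.002,"dy":0,"dz":0.05,"rx":0,"ry":0,"rz":0},{"gripper":0.32,"dx":0.002,"dy":0,"dz":0.1,"rx":0,"ry":0,"rz":0},{"gripper":0.35,"dx":0.006,"dy":0.045,"dz":0.1,"rx":0,"ry":0,"rz":0},{"gripper":0.35,"dx":0.01,"dy":0.09,"dz":0.1,"rx":0,"ry":0,"rz":0},{"gripper":0.35,"dx":0.012,"dy":0.135,"dz":0.1,"rx":0,"ry":0,"rz":0}]' 60; python3 -m jog '[{"gripper":0.35,"dx":0,"dy":0.045,"dz":0,"rx":0,"ry":0,"rz":0},{"gripper":0.35,"dx":0,"dy":0.09,"dz":0,"rx":0,"ry":0,"rz":0},{"gripper":0.35,"dx":0,"dy":0.135,"dz":0,"rx":0,"ry":0,"rz":0},{"gripper":0.35,"dx":0,"dy":0.18,"dz":0,"rx":0,"ry":0,"rz":0},{"gripper":0.35,"dx":0,"dy":0.225,"dz":0,"rx":0,"ry":0,"rz":0},{"gripper":0.35,"dx":0,"dy":0.27,"dz":0,"rx":0,"ry":0,"rz":0},{"gripper":0.35,"dx":0,"dy":0.315,"dz":0,"rx":0,"ry":0,"rz":0},{"gripper":0.35,"dx":0,"dy":0.36,"dz":0,"rx":0,"ry":0,"rz":0},{"gripper":0.35,"dx":0,"dy":0.4,"dz":0,"rx":0,"ry":0,"rz":0},{"gripper":0.35,"dx":0,"dy":0.43,"dz":0,"rx":0,"ry":0,"rz":0}]' 60; python3 -m jog '[{"gripper":0.35,"dx":0,"dy":0,"dz":0,"rx":0,"ry":0,"rz":0},{"gripper":0.35,"dx":0,"dy":0,"dz":0,"rx":0,"ry":0,"rz":0}]'; python3 rk.py;python3 caps.py
```

```text
t: 25.4
eef_pos: [0.5303, -0.1527, 0.1606]
tool_rot: [-0.013, 0.708, -0.013, -0.706]
contact_force: [1.3, 1.1, 0.0]
gripper_width: 0.647
t: 26.4
eef_pos: [0.5294, 0.2794, 0.1602]
tool_rot: [-0.012, 0.707, -0.011, -0.707]
contact_force: [-0.3, 0.5, -0.1]
gripper_width: 0.65
t: 26.6
eef_pos: [0.5298, 0.2766, 0.1596]
tool_rot: [-0.012, 0.707, -0.012, -0.707]
contact_force: [0.3, -0.6, -0.9]
gripper_width: 0.648
rack cap 224 [ 0.5267 -0.123   0.0153] z 0.0855 seat 3 off [-0.0015 -0.0023]
rack cap 235 [ 0.5238 -0.2063  0.0155] z 0.085 seat 2 off [-0.0006 -0.0017]
rack cap 245 [ 0.5209 -0.2906  0.0157] z 0.0858 seat 1 off [-0.0003 -0.0024]
gate 56 [ 0.5251 -0.1073  0.0587]
gate 32 [ 0.5351 -0.1382  0.0603]
gate 153 [ 0.5158 -0.2     0.0586]
gate 151 [ 0.514  -0.2817  0.0583]
gate 47 [ 0.5042 -0.1209  0.0577]
gate 33 [ 0.5056 -0.3716  0.0571]
pos [0.5302 0.2752 0.1593] yaw_y -92.04 xz -1.0 q [-0.27  0.48 -0.42  1.81  0.24  0.9  -2.4 ] F [ 0.1 -0.4 -0.2] w 0.652 t 26.65
```

```bash
python3 -m jog '[{"gripper":0.35,"dx":0,"dy":0.001,"dz":-0.03,"rx":0,"ry":0,"rz":0},{"gripper":0.35,"dx":0,"dy":0.001,"dz":-0.06,"rx":0,"ry":0,"rz":0},{"gripper":0.35,"dx":0,"dy":0.001,"dz":-0.083,"rx":0,"ry":0,"rz":0},{"gripper":0.35,"dx":0,"dy":0.001,"dz":-0.093,"rx":0,"ry":0,"rz":0},{"gripper":0.6,"dx":0,"dy":0.001,"dz":-0.093,"rx":0,"ry":0,"rz":0},{"gripper":1,"dx":0,"dy":0.001,"dz":-0.093,"rx":0,"ry":0,"rz":0},{"gripper":1,"dx":0,"dy":0.001,"dz":-0.093,"rx":0,"ry":0,"rz":0},{"gripper":1,"dx":0,"dy":0.001,"dz":-0.093,"rx":0,"ry":0,"rz":0}]' 60; python3 -c "
from h import *
st()"
```

```text
t: 27.5
eef_pos: [0.5305, 0.277, 0.0665]
tool_rot: [-0.013, 0.707, -0.012, -0.707]
contact_force: [0.9, -0.1, -1.0]
gripper_width: 0.492
pos [0.5305 0.277  0.0665] yaw_y -92.03 xz -1.0 q [-0.3   0.61 -0.37  1.86  0.32  0.73 -2.46] F [ 0.9 -0.1 -1. ] w 0.492 t 27.5
```

```bash
python3 -m jog '[{"gripper":1,"dx":0,"dy":0,"dz":0.03,"rx":0,"ry":0,"rz":0},{"gripper":1,"dx":0,"dy":0,"dz":0.07,"rx":0,"ry":0,"rz":0},{"gripper":1,"dx":0,"dy":0,"dz":0.11,"rx":0,"ry":0,"rz":0},{"gripper":1,"dx":0.001,"dy":-0.045,"dz":0.12,"rx":0,"ry":0,"rz":0},{"gripper":1,"dx":0.001,"dy":-0.09,"dz":0.12,"rx":0,"ry":0,"rz":0},{"gripper":1,"dx":0.001,"dy":-0.135,"dz":0.12,"rx":0,"ry":0,"rz":0},{"gripper":1,"dx":0.001,"dy":-0.18,"dz":0.12,"rx":0,"ry":0,"rz":0},{"gripper":1,"dx":0.001,"dy":-0.225,"dz":0.12,"rx":0,"ry":0,"rz":0},{"gripper":1,"dx":0.001,"dy":-0.27,"dz":0.12,"rx":0,"ry":0,"rz":0},{"gripper":1,"dx":0.001,"dy":-0.315,"dz":0.12,"rx":0,"ry":0,"rz":0}]' 60; python3 -m jog '[{"gripper":1,"dx":0,"dy":-0.045,"dz":0,"rx":0,"ry":0,"rz":0},{"gripper":1,"dx":0,"dy":-0.09,"dz":0,"rx":0,"ry":0,"rz":0},{"gripper":1,"dx":0,"dy":-0.135,"dz":0,"rx":0,"ry":0,"rz":0},{"gripper":1,"dx":0,"dy":-0.18,"dz":0,"rx":0,"ry":0,"rz":0},{"gripper":1,"dx":0,"dy":-0.225,"dz":0,"rx":0,"ry":0,"rz":0},{"gripper":1,"dx":0,"dy":-0.27,"dz":0,"rx":0,"ry":0,"rz":0},{"gripper":1,"dx":0,"dy":-0.31,"dz":0,"rx":0,"ry":0,"rz":0},{"gripper":1,"dx":0,"dy":-0.334,"dz":0,"rx":0,"ry":0,"rz":0},{"gripper":1,"dx":0,"dy":-0.334,"dz":-0.03,"rx":0,"ry":0,"rz":0},{"gripper":1,"dx":0,"dy":-0.334,"dz":-0.06,"rx":0,"ry":0,"rz":0}]' 60; python3 -m jog '[{"gripper":1,"dx":0,"dy":0,"dz":-0.03,"rx":0,"ry":0,"rz":0},{"gripper":1,"dx":0,"dy":0,"dz":-0.04,"rx":0,"ry":0,"rz":0},{"gripper":1,"dx":0,"dy":0,"dz":-0.04,"rx":0,"ry":0,"rz":0},{"gripper":1,"dx":0,"dy":0,"dz":-0.04,"rx":0,"ry":0,"rz":0}]';python3 -c "
from h import *
st()"
```

```text
t: 28.5
eef_pos: [0.5308, -0.0396, 0.1864]
tool_rot: [-0.012, 0.707, -0.012, -0.707]
contact_force: [0.4, -0.4, -0.7]
gripper_width: 0.495
t: 29.5
eef_pos: [0.5313, -0.3737, 0.1263]
tool_rot: [-0.013, 0.708, -0.014, -0.706]
contact_force: [0.8, 0.2, -2.0]
gripper_width: 0.488
t: 29.9
eef_pos: [0.5319, -0.3722, 0.0872]
tool_rot: [-0.012, 0.708, -0.013, -0.706]
contact_force: [0.5, 0.6, -0.6]
gripper_width: 0.49
pos [ 0.5319 -0.3722  0.0872] yaw_y -92.0 xz -1.0 q [ 0.67  0.62 -0.22  1.73  0.18  0.8  -1.23] F [ 0.5  0.6 -0.6] w 0.49 t 29.9
```

```bash
python3 -m jog '[{"gripper":1,"dx":-0.005,"dy":0,"dz":0,"rx":0,"ry":0,"rz":0},{"gripper":1,"dx":-0.01,"dy":0,"dz":0,"rx":0,"ry":0,"rz":0},{"gripper":1,"dx":-0.014,"dy":0,"dz":0,"rx":0,"ry":0,"rz":0},{"gripper":1,"dx":-0.017,"dy":0,"dz":0,"rx":0,"ry":0,"rz":0},{"gripper":1,"dx":-0.017,"dy":0,"dz":0,"rx":0,"ry":0,"rz":0}]' 60; python3 -m jog '[{"gripper":1,"dx":0,"dy":0,"dz":-0.006,"rx":0,"ry":0,"rz":0},{"gripper":1,"dx":0,"dy":0,"dz":-0.012,"rx":0,"ry":0,"rz":0},{"gripper":1,"dx":0,"dy":0,"dz":-0.018,"rx":0,"ry":0,"rz":0},{"gripper":1,"dx":0,"dy":0,"dz":-0.023,"rx":0,"ry":0,"rz":0},{"gripper":1,"dx":0,"dy":0,"dz":-0.026,"rx":0,"ry":0,"rz":0},{"gripper":1,"dx":0,"dy":0,"dz":-0.0275,"rx":0,"ry":0,"rz":0},{"gripper":1,"dx":0,"dy":0,"dz":-0.0275,"rx":0,"ry":0,"rz":0}]' 60; python3 -c "
from h import *
st()"
```

```text
t: 30.4
eef_pos: [0.5148, -0.3722, 0.0868]
tool_rot: [-0.012, 0.708, -0.013, -0.706]
contact_force: [5.1, -0.3, 1.0]
gripper_width: 0.491
t: 31.1
eef_pos: [0.5139, -0.3715, 0.0578]
tool_rot: [0.012, -0.707, 0.012, 0.707]
contact_force: [4.8, 0.2, -3.1]
gripper_width: 0.489
pos [ 0.5139 -0.3715  0.0578] yaw_y -91.99 xz -1.0 q [ 0.68  0.65 -0.21  1.78  0.19  0.74 -1.23] F [ 4.8  0.2 -3.1] w 0.489 t 31.1
```

```bash
python3 -m jog '[{"gripper":1,"dx":0.002,"dy":0,"dz":0,"rx":0,"ry":0,"rz":0},{"gripper":0.35,"dx":0.002,"dy":0,"dz":0,"rx":0,"ry":0,"rz":0},{"gripper":0.32,"dx":0.002,"dy":0,"dz":0,"rx":0,"ry":0,"rz":0},{"gripper":0.32,"dx":0.002,"dy":0,"dz":0,"rx":0,"ry":0,"rz":0},{"gripper":0.32,"dx":0.002,"dy":0,"dz":0.015,"rx":0,"ry":0,"rz":0},{"gripper":0.32,"dx":0.002,"dy":0,"dz":0.05,"rx":0,"ry":0,"rz":0},{"gripper":0.32,"dx":0.002,"dy":0,"dz":0.1,"rx":0,"ry":0,"rz":0},{"gripper":1,"dx":0,"dy":0.045,"dz":0.11,"rx":0,"ry":0,"rz":0},{"gripper":1,"dx":0,"dy":0.09,"dz":0.11,"rx":0,"ry":0,"rz":0},{"gripper":1,"dx":-0.005,"dy":0.135,"dz":0.11,"rx":0,"ry":0,"rz":0}]' 60; python3 -m jog '[{"gripper":1,"dx":-0.005,"dy":0.045,"dz":0,"rx":0,"ry":0,"rz":0},{"gripper":1,"dx":-0.01,"dy":0.09,"dz":0,"rx":0,"ry":0,"rz":0},{"gripper":1,"dx":-0.015,"dy":0.135,"dz":0,"rx":0,"ry":0,"rz":0},{"gripper":1,"dx":-0.02,"dy":0.18,"dz":0,"rx":0,"ry":0,"rz":0},{"gripper":1,"dx":-0.03,"dy":0.225,"dz":0,"rx":0,"ry":0,"rz":0},{"gripper":1,"dx":-0.05,"dy":0.265,"dz":0,"rx":0,"ry":0,"rz":0},{"gripper":1,"dx":-0.07,"dy":0.305,"dz":0,"rx":0,"ry":0,"rz":0},{"gripper":1,"dx":-0.085,"dy":0.345,"dz":0,"rx":0,"ry":0,"rz":0},{"gripper":1,"dx":-0.1,"dy":0.385,"dz":0,"rx":0,"ry":0,"rz":0},{"gripper":1,"dx":-0.107,"dy":0.43,"dz":0,"rx":0,"ry":0,"rz":0}]' 60; python3 rk.py; python3 look.py 6
python3 - <<'E'
from h import *
c=read_camera("side"); cv2.imwrite("pics/side6.png",c["pixels"][130:450,100:560])
E
```

```text
t: 32.1
eef_pos: [0.5096, -0.2356, 0.1705]
tool_rot: [-0.012, 0.708, -0.013, -0.706]
contact_force: [0.6, 1.8, -0.3]
gripper_width: 0.174
t: 33.1
eef_pos: [0.4008, 0.1937, 0.1694]
tool_rot: [-0.012, 0.707, -0.013, -0.707]
contact_force: [1.7, 1.1, -0.2]
gripper_width: -0.0
rack cap 223 [ 0.5266 -0.1232  0.0153] z 0.0855 seat 3 off [-0.0016 -0.0025]
rack cap 233 [ 0.5238 -0.2067  0.0154] z 0.0852 seat 2 off [-0.0006 -0.0021]
rack cap 244 [ 0.5207 -0.2902  0.0157] z 0.0856 seat 1 off [-0.0005 -0.002 ]
rack cap 229 [ 0.5177 -0.3716  0.0154] z 0.0862 seat 0 off [-0.0002  0.0002]
gate 170 [ 0.5205 -0.1211  0.0592]
gate 161 [ 0.5171 -0.1996  0.0585]
gate 121 [ 0.5093 -0.2795  0.0578]
gate 135 [ 0.512  -0.362   0.0576]
pos [0.4001 0.2028 0.1704] yaw_y -91.55 xz -1.0 q [-0.14  0.25 -0.52  2.13  0.17  0.79 -2.37] F [-0.8  7.   0.5] w -0.001 t 33.15
vialA 0.69 [355. 265.  24.  19.] ztop 0.085 topc [ 0.5267 -0.1228  0.0836] ext [0.026 0.026 0.006]
vialA 0.47 [401. 267.  26.  24.] ztop 0.085 topc [ 0.5236 -0.206   0.0825] ext [0.026 0.027 0.007]
carton 0.58 [232. 262.  33.  28.] ztop 0.061 topc [0.5286 0.115  0.0583] ext [0.04  0.052 0.006]
tin 0.87 [155. 221.  24.  25.] ztop 0.045 topc [0.6049 0.2757 0.041 ] ext [0.041 0.04  0.009]
tin 0.47 [487. 273.  32.  15.] ztop 0.086 topc [ 0.5182 -0.3709  0.0819] ext [0.025 0.025 0.011]
drawer_handle 0.76 [185. 261. 168. 108.] ztop 0.097 topc [0.4767 0.1948 0.0963] ext [0.015 0.278 0.005]
```

View pics/side6.png

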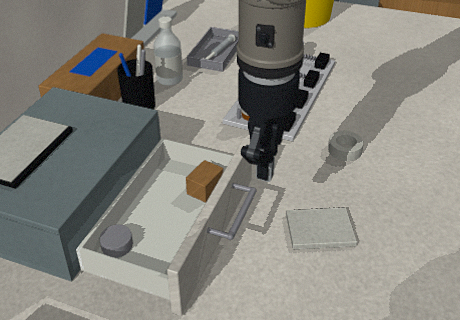

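```bash
python3 -m jog '[{"gripper":1,"dx":0,"dy":0,"dz":-0.04,"rx":0,"ry":0,"rz":0},{"gripper":1,"dx":0,"dy":0,"dz":-0.075,"rx":0,"ry":0,"rz":0},{"gripper":1,"dx":0,"dy":0,"dz":-0.09,"rx":0,"ry":0,"rz":0},{"gripper":1,"dx":0.01,"dy":0,"dz":-0.09,"rx":0,"ry":0,"rz":0},{"gripper":1,"dx":0.02,"dy":0,"dz":-0.09,"rx":0,"ry":0,"rz":0},{"gripper":1,"dx":0.035,"dy":0,"dz":-0.09,"rx":0,"ry":0,"rz":0},{"gripper":1,"dx":0.055,"dy":0,"dz":-0.09,"rx":0,"ry":0,"rz":0},{"gripper":1,"dx":0.075,"dy":0,"dz":-0.09,"rx":0,"ry":0,"rz":0},{"gripper":1,"dx":0.095,"dy":0,"dz":-0.09,"rx":0,"ry":0,"rz":0},{"gripper":1,"dx":0.115,"dy":0,"dz":-0.09,"rx":0,"ry":0,"rz":0}]'; python3 -m jog '[{"gripper":1,"dx":0.015,"dy":0,"dz":0,"rx":0,"ry":0,"rz":0},{"gripper":1,"dx":0.03,"dy":0,"dz":0,"rx":0,"ry":0,"rz":0},{"gripper":1,"dx":0.04,"dy":0,"dz":0,"rx":0,"ry":0,"rz":0},{"gripper":1,"dx":0.047,"dy":0,"dz":0,"rx":0,"ry":0,"rz":0},{"gripper":1,"dx":0.051,"dy":0,"dz":0,"rx":0,"ry":0,"rz":0},{"gripper":1,"dx":0.055,"dy":0,"dz":0,"rx":0,"ry":0,"rz":0}]'; python3 look.py 7
python3 - <<'E'
from h import *
c=read_camera("side");W=pts(c); x,y,z=W[...,0],W[...,1],W[...,2]
m=(z>.06)&(z<.09)&(x>.605)&(x<.64)&(y>.25)&(y<.33); print("panel face x",np.median(x[m]))
E
```

```text
t: 34.45
eef_pos: [0.519, 0.1925, 0.0796]
tool_rot: [-0.013, 0.707, -0.013, -0.707]
contact_force: [-2.6, 0.8, -1.8]
gripper_width: -0.001
t: 35.05
eef_pos: [0.5722, 0.1932, 0.0786]
tool_rot: [-0.012, 0.707, -0.012, -0.707]
contact_force: [-1.5, 0.7, 0.8]
gripper_width: 0.003
pos [0.5722 0.1932 0.0786] yaw_y -92.0 xz -1.0 q [-0.13  0.6  -0.41  1.84  0.33  0.77 -2.31] F [-1.5  0.7  0.8] w 0.003 t 35.05
vialA 0.94 [355. 264.  25.  23.] ztop 0.086 topc [ 0.5266 -0.1227  0.0837] ext [0.026 0.026 0.005]
tin 0.68 [441. 292.  20.  23.] ztop 0.058 topc [ 0.4965 -0.2864  0.0555] ext [0.004 0.026 0.008]
drawer_handle 0.87 [217. 214. 105.  38.] ztop 0.098 topc [0.6312 0.1346 0.0948] ext [0.016 0.163 0.009]
panel face x 0.622296958254766
```

```bash
python3 -m jog '[{"gripper":1,"dx":0.002,"dy":0,"dz":0,"rx":0,"ry":0,"rz":0},{"gripper":1,"dx":0.004,"dy":0,"dz":0,"rx":0,"ry":0,"rz":0},{"gripper":1,"dx":0.004,"dy":0,"dz":0,"rx":0,"ry":0,"rz":0}]';  python3 -m jog '[{"gripper":1,"dx":0.001,"dy":0,"dz":0,"rx":0,"ry":0,"rz":0},{"gripper":1,"dx":0.001,"dy":0,"dz":0,"rx":0,"ry":0,"rz":0}]'; python3 -m jog '[{"gripper":1,"dx":0.001,"dy":0,"dz":0,"rx":0,"ry":0,"rz":0},{"gripper":1,"dx":0.001,"dy":0,"dz":0,"rx":0,"ry":0,"rz":0}]'
```

```text
t: 35.65
eef_pos: [0.5763, 0.1933, 0.0783]
tool_rot: [-0.012, 0.707, -0.012, -0.707]
contact_force: [0.2, 0.6, -0.1]
gripper_width: -0.001
t: 35.85
eef_pos: [0.5771, 0.1933, 0.0783]
tool_rot: [-0.012, 0.707, -0.012, -0.707]
contact_force: [-0.6, 0.0, -0.0]
gripper_width: 0.005
t: 36.05
eef_pos: [0.5782, 0.1933, 0.0783]
tool_rot: [-0.012, 0.707, -0.012, -0.707]
contact_force: [-0.2, 0.5, -0.0]
gripper_width: 0.001
```

```bash
python3 -m jog '[{"gripper":1,"dx":0.001,"dy":0,"dz":0,"rx":0,"ry":0,"rz":0},{"gripper":1,"dx":0.002,"dy":0,"dz":0,"rx":0,"ry":0,"rz":0}]'; python3 -m jog '[{"gripper":1,"dx":0.001,"dy":0,"dz":0,"rx":0,"ry":0,"rz":0},{"gripper":1,"dx":0.001,"dy":0,"dz":0,"rx":0,"ry":0,"rz":0}]'; python3 look.py 8
python3 - <<'E'
from h import *
c=read_camera("side");W=pts(c); x,y,z=W[...,0],W[...,1],W[...,2]
m=(z>.06)&(z<.09)&(x>.605)&(x<.64)&(y>.25)&(y<.33); print("panel face x",np.median(x[m]))
E
```

```text
t: 36.25
eef_pos: [0.5786, 0.1933, 0.0781]
tool_rot: [0.012, -0.706, 0.013, 0.708]
contact_force: [-7.5, -0.5, 5.1]
gripper_width: 0.005
t: 36.45
eef_pos: [0.5786, 0.1934, 0.078]
tool_rot: [0.012, -0.705, 0.013, 0.709]
contact_force: [-9.0, 0.3, 6.1]
gripper_width: -0.005
pos [0.5786 0.1934 0.078 ] yaw_y -91.95 xz -1.0 q [-0.12  0.61 -0.4   1.82  0.33  0.78 -2.3 ] F [-9.   0.3  6.1] w -0.005 t 36.45
vialA 0.57 [356. 265.  21.  20.] ztop 0.086 topc [ 0.527  -0.1227  0.084 ] ext [0.026 0.026 0.005]
drawer_handle 0.87 [222. 210.  99.  33.] ztop 0.1 topc [0.6378 0.1335 0.1003] ext [0.016 0.159 0.012]
drawer_handle 0.37 [405. 151.  41.  44.] ztop 0.152 topc [ 0.753  -0.2073  0.1484] ext [0.023 0.024 0.01 ]
panel face x 0.6275300178153003
```

```bash
python3 -m jog '[{"gripper":1,"dx":-0.02,"dy":0,"dz":0,"rx":0,"ry":0,"rz":0},{"gripper":1,"dx":-0.05,"dy":0,"dz":0,"rx":0,"ry":0,"rz":0},{"gripper":1,"dx":-0.07,"dy":0,"dz":0.04,"rx":0,"ry":0,"rz":0},{"gripper":1,"dx":-0.08,"dy":0.03,"dz":0.09,"rx":0,"ry":0,"rz":0},{"gripper":1,"dx":-0.08,"dy":0.07,"dz":0.13,"rx":0,"ry":0,"rz":0},{"gripper":1,"dx":-0.08,"dy":0.11,"dz":0.16,"rx":0,"ry":0,"rz":0},{"gripper":1,"dx":-0.08,"dy":0.15,"dz":0.16,"rx":0,"ry":0,"rz":0},{"gripper":1,"dx":-0.08,"dy":0.15,"dz":0.16,"rx":0,"ry":0,"rz":0},{"gripper":1,"dx":-0.08,"dy":0.15,"dz":0.16,"rx":0,"ry":0,"rz":0}]'
python3 - <<'E'
from h import *
st()
c=read_camera("top"); W=pts(c); cv2.imwrite("pics/top9.png",cv2.resize(c["pixels"][130:350,140:540],None,fx=2,fy=2))
x,y,z=W[...,0],W[...,1],W[...,2]
m=(z>.085)&(z<.103)&(x>.6)&(x<.645)&(y>.06)&(y<.19); print("panel top x",np.median(x[m]),m.sum())
for l in("pencup","gelbottle","dish","taperoll"):
    for d in cut_out("top",l)[:1]: print(l,round(d["conf"],2),np.round(np.nanmedian(W[d["mask"]],0),3))
c=read_camera("side"); W=pts(c); cv2.imwrite("pics/side9.png",cv2.resize(c["pixels"][140:290,300:460],None,fx=4,fy=4)); x,y,z=W[...,0],W[...,1],W[...,2]
m=(z>.06)&(z<.09)&(x>.605)&(x<.64)&(y>.25)&(y<.33); print("panel face x",np.median(x[m]))
from scipy.optimize import least_squares
for sx,sy in [[.5179,-.3718],[.5212,-.2882],[.5244,-.2046],[.5282,-.1207]]:
    r0=[]
    for lo,hi,R in((.018,.054,.022),(.066,.078,.0155)):
        b=W[(z>lo)&(z<hi)&(np.hypot(x-sx,y-sy)<.026)]
        r=least_squares(lambda p:np.hypot(b[:,0]-p[0],b[:,1]-p[1])-R,[sx,sy],loss="soft_l1",f_scale=.001); r0+=[r.x.round(4).tolist(),len(b)]
    print("seat",sx,sy,r0)
E
python3 rk.py
```

```text
t: 37.65
eef_pos: [0.5009, 0.3448, 0.2385]
tool_rot: [-0.012, 0.707, -0.011, -0.707]
contact_force: [0.2, -0.8, -0.6]
gripper_width: 0.001
pos [0.5009 0.3448 0.2385] yaw_y -91.85 xz -1.0 q [-0.32  0.43 -0.51  1.71  0.23  1.07 -2.51] F [ 0.2 -0.8 -0.6] w 0.001 t 37.65
panel top x 0.6363898065806564 653
pencup 0.63 [ 0.773 -0.088  0.062]
gelbottle 0.71 [ 0.743 -0.201  0.101]
dish 0.88 [ 0.709 -0.36   0.005]
taperoll 0.67 [ 0.333 -0.094  0.025]
panel face x 0.6274060484854779
seat 0.5179 -0.3718 [[0.5154, -0.3705], 92, [0.5138, -0.3699], 67]
seat 0.5212 -0.2882 [[0.5185, -0.2871], 140, [0.5176, -0.2865], 70]
seat 0.5244 -0.2046 [[0.5216, -0.2034], 150, [0.5209, -0.2036], 76]
seat 0.5282 -0.1207 [[0.5247, -0.1197], 225, [0.5233, -0.1199], 79]
rack cap 223 [ 0.5266 -0.1229  0.0153] z 0.0855 seat 3 off [-0.0016 -0.0022]
rack cap 236 [ 0.5236 -0.2065  0.0155] z 0.0852 seat 2 off [-0.0008 -0.0019]
rack cap 247 [ 0.5209 -0.2906  0.0158] z 0.0855 seat 1 off [-0.0003 -0.0024]
rack cap 226 [ 0.5176 -0.3719  0.0152] z 0.086 seat 0 off [-0.0003 -0.0001]
gate 39 [ 0.5399 -0.1308  0.0605]
gate 122 [ 0.5138 -0.1174  0.0584]
gate 141 [ 0.5183 -0.1978  0.0583]
gate 145 [ 0.5133 -0.2824  0.058 ]
gate 130 [ 0.5119 -0.3626  0.0573]
gate 16 [ 0.5091 -0.2185  0.0602]
```

View pics/top9.png

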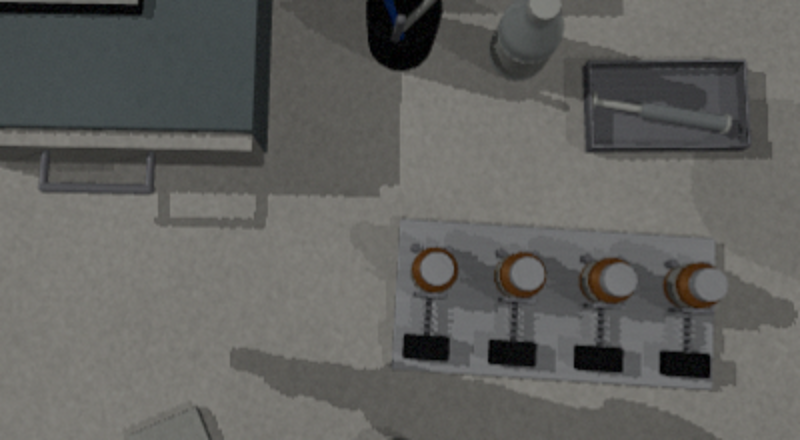

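View pics/side9.png

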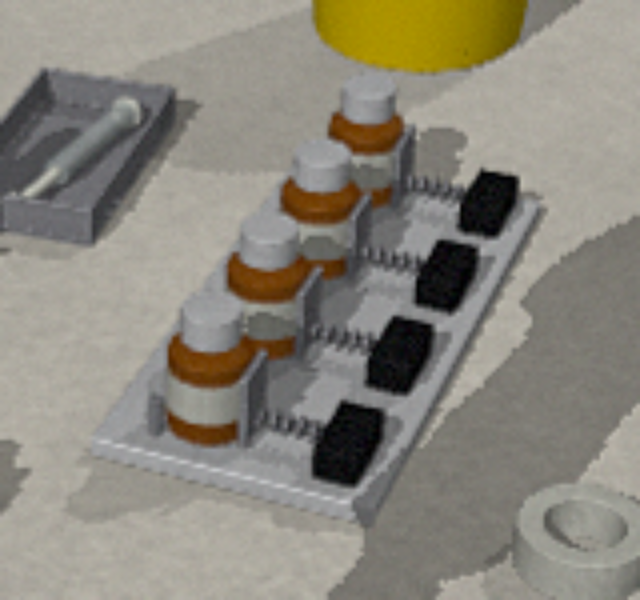

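```bash
python3 -c "
from station import *
print(hand_in())"
```

```text
the job is handed in; nothing more can be done
None
```

I opened the drawer, loaded all four vials into the four rack places, left the carton and tin inside, and pushed the drawer shut. The job was handed in at about 38 s of robot time; the station gave no verdict.

- **Vials:** the pictures show all four upright, each between its pressed-back gate and its posts. The top camera puts the caps within about 3 mm of the seat points, and the first vial checked stood on the plate.
- **Camera disagreement:** the side camera puts the vial bodies about 3 to 4 mm to −x of the seats, by nearly the same amount in all four. I took that for calibration bias, but it leaves only about 2 mm of the 6 mm allowed.
- **Gates:** I did not measure the final gate positions directly. That the gates rest on the vials comes from the pictures and from the 3 to 5 N gate force felt while lowering.
- **Drawer:** I pushed until it met its stop at about 9 N.
- **Bystanders:** the pen cup, bottle, dish and tape roll moved by no more than about 2 mm, and the arm was clear of everything.
- **Knocked vial:** one vial was knocked about 3 cm towards the tin during the run, so I located it again and gripped it higher up.

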